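# Demagnetise the post caps before welding

### The arm

A 6-joint arm with a two-finger parallel gripper is mounted at the origin on the work surface. World frame = base frame: x ahead of the robot, y to its left, z up, the work surface at z = 0. Lengths are in m, angles in rad, forces in N, time in s.
With the tool pointing down it reaches from about 0.375 to 0.9 m from the base axis. Payload 3.1 kg.
Tool frame: the origin (TCP) lies midway between the tips of the shut fingers; the grasp point (between the pads) lies 19 mm behind it; z points along the fingers, y is the line along which they close (so a half turn about z gives the same grasp; the last joint's range is limited). The gripper opens to 87 mm and grips with 3 to 60 N. Pads are 19 mm wide; open, the fingers measure 117 mm over their backs; the gripper's body (75 mm by 190 mm) begins 51 mm behind the grasp point.
Start: joints at [0.991, 0.527, 1.433, -0, 1.181, -0.178], TCP at [0.244, 0.575, 0.223] pointing down, gripper open.
Joint ranges: [-3.08, 3.08], [-0.75, 2.2], [0.22, 2.44], [-1.43, 4.57], [0, 2.65], [-2.85, 2.85]. Speed limits (rad/s): [2.79, 2.79, 3.14, 3.14, 3.14, 3.14].

### API

Orientations are given as a unit quaternion [x, y, z, w].
In Python, from rig import robot gives the robot as it stands. The module is installed in compiled form; this text tells all that it offers.
- The arm moves only by the tool play_rows, never from a script. Its arguments are lists of equal length, an entry for each row: "gripper": the closure, from -1 (fully open) to 1 (shut); "delta_pos": the shift along the tool's x, y, z in cm, a list of three; "turn": the turn, a rotation vector about the tool's x, y, z in rad, a list of three. A call has 1 to 12 rows; each row is the pose to reach, as a shift and turn from the pose commanded when the call began, along the tool's axes at that moment; what a row does not reach only later rows make up. A row lasts 1/8 s, in which the tool goes at most 62.5 mm and 10.7 degrees, less where a joint would pass 70% of its speed; a pose out of reach is approached as far as the arm can. A call with a gripper value outside its range is refused whole. The fingers move at their own pace and stop on an object; "squeeze" is the grip in N (left out, the last holds). Time passes only in rows, so rows that repeat a pose let the fingers close. It gives the time, the measured TCP pose, the force, the opening and the grip force at its end, in the units of the state.
- robot.get_obs(): the state, without advancing time (a new reading comes with each control period).
- robot.camera(name): name is "scene" or "top" or "wrist"; returns a dict with "color" (480x640x3 uint8, red, green, blue), "vfov" (degrees; the focal length in pixels is half the picture's height over the tangent of half this angle, whatever the lens; pixels are square), "cx", "cy" (the principal point, pixels), "R" (3x3) and "t" (3): a world point X has camera coordinates R X + t. Camera axes: x right, y down, z forward; pixel columns grow to the right and rows downward; lengths in m; the calibration is good to about 2 mm. A picture is of the moment at which its call begins. There is no depth.
- robot.hand_in(): hands the job in; it is judged then, once.
The state is a dict: "time": time; "q": joint angles; "joint_velocities": joint speeds; "joint_torque": joint torques, N m; "position": TCP position; "tool_rot": TCP orientation; "ft_force": force on the tool from outside, world axes, zero at the start; "moment": the same for the moment, N m; "grip_width": finger opening in m; "grip_force": force on a finger pad.
Only numpy, scipy, OpenCV 4.12 (cv2) and the standard library are available. Lean on these libraries where they do the work, as an engineer would, in place of code of your own. Each camera call takes 0.05 s, during which the arm holds its last target. There are 200 camera calls.

### The job

Set every steel post cap on the bench open rim down in a pocket of the demagnetiser, one to a pocket and fully home; with all of them seated, wind the red timer knob clockwise to its stop and let go, so that it runs back to zero by itself while the caps stay put. When it has run out, move all the caps into the yellow tray, standing open rim down on its floor and not stacked. Leave the spray can, brush, magnetic square and cutting discs where they are.

Things in the scene. Friction and masses are not known exactly. Their poses are not given: they have to be found in the camera images.
- cap0: Post cap: a square cup of bare steel, 46 x 46 mm and 40 mm long, 0.21 kg; walls 3 mm, one end open (square rim), the other closed by a 3 mm plate with an 8 mm black spot at its middle. Origin at the cap's centre (20 mm from either end, 23 mm from each side); z axis along the cap from the open rim to the closed end, so z is up when the rim is down. May be absent (None).
- cap1: Another cap, same shape and frame as cap0. Caps start on the bench lying on a side, the open end any way round. May be absent (None).
- cap2: Another cap, same shape and frame as cap0. Caps start on the bench lying on a side, the open end any way round. May be absent (None).
- cap3: Another cap, same shape and frame as cap0. Caps start on the bench lying on a side, the open end any way round. May be absent (None).
- degausser: Bench demagnetiser, fixed: a blue cabinet 160 (x) x 370 (y) x 90 mm high, origin under its centre. On top a steel pole plate at 90 mm, on that a white nylon plate (130 x 250 mm, 5 mm thick, centred at y = -50 mm) with three square pockets in a row along y, and at y = +130 mm the red timer knob on a black panel.
- pocket0 (a point): Centre of the floor of the first pocket, at y = -130 mm of the demagnetiser, 90 mm above the bench; axes as the demagnetiser's. The pocket is 50 x 50 mm, sides along those axes, 5 mm deep down to the pole plate; pockets are 80 mm apart. A seated cap has its centre 20 mm above this point.
- pocket1 (a point): Centre of the floor of the second pocket, at y = -50 mm of the demagnetiser, 90 mm above the bench; axes as the demagnetiser's. The pocket is 50 x 50 mm, sides along those axes, 5 mm deep down to the pole plate; pockets are 80 mm apart. A seated cap has its centre 20 mm above this point.
- pocket2 (a point): Centre of the floor of the third pocket, at y = 30 mm of the demagnetiser, 90 mm above the bench; axes as the demagnetiser's. The pocket is 50 x 50 mm, sides along those axes, 5 mm deep down to the pole plate; pockets are 80 mm apart. A seated cap has its centre 20 mm above this point.
- timer (a joint): Wind-up timer knob (rad): 0 at rest, grows as it turns CLOCKWISE seen from above, to a firm stop at 1.3. A clockwork spring (0.015 N m at 0, 0.054 at the stop) turns it back: let go at the stop it runs to 0 by itself in about 10 s, at 0.23 rad/s at first. It also drags 0.24 N m per rad/s, so wind it at about 0.4 rad/s. Fingers left close beside the bar would stop its return.
- timer_grip (a point): On the knob's vertical axis, 112 mm above the bench, at the middle of its red grip bar: 46 mm long, 12 mm wide, from 100 to 124 mm above the bench, over a black skirt 52 mm across. The bar lies along this point's x, which turns with the knob and at timer 0 is parallel to the demagnetiser's x; the white pointer is at the +x end.
- tray_in (a point): Centre of the inner floor of the yellow tray, 3 mm above the bench. The tray is fixed, open-topped, 118 mm (its x) x 246 mm (its y) outside, 20 mm high, walls and floor 3 mm; axes along its sides.
- spray_can: Bystander: blue spray can with a red cap, 52 mm across, 150 mm tall, standing; origin under its centre. Leave alone.
- wire_brush: Bystander: wire brush with a wooden handle, 200 mm long, lying along its x bristles up, 36 mm high; origin under its middle. Leave alone.
- magnet_square: Bystander: red magnetic welding square, a flat triangle with two 100 mm legs along its x and y from the origin at its right-angled corner, 18 mm thick. Leave alone.
- cut_discs: Bystander: stack of black cutting discs, 75 mm across, 12 mm high; origin under its centre. Leave alone.

How it is judged:
By the outcome, as a careful person would: the job done as asked, in the order asked, and still so for the second after the job is handed in, with the robot touching nothing.
Of cap0, cap1, cap2, cap3 only 2 to 3 are there at a start; the rules pass over those that are not, and their reading is None.
At some moment in a run one of cap0, cap1, cap2, cap3 may be knocked a few centimetres aside while the robot is not near it.
Once in a run the grip may slacken for a moment while it holds something.
It also fails if it takes over 210 s, if anything falls off the work surface, if the arm or the gripper's body presses on something with over 40 N, if the wrist force passes 120 N, or if a joint passes its speed limit or range.

## Working session

There is one attempt and no reset: what is moved stays moved. The work goes in short steps, Python scripts to look and compute and a tool call to move; the robot and the scene stay as the last step left them, time stands still between calls to the robot, and variables do not carry over. Pictures are saved under pics/ and viewed, at most 14 in all, crops included, and the job is handed in when it is done.

Besides the shell and the picture viewer there is one more tool, called after ">>>" by a JSON object that holds its "api" and its "payload", one argument or row to a line. play_rows: Moves the arm, as the interface text tells. Its arguments: {"type":"object","properties":{"gripper":{"type":"array","items":{"type":"number"}},"delta_pos":{"type":"array","items":{"type":"array","items":{"type":"number"}}},"turn":{"type":"array","items":{"type":"array","items":{"type":"number"}}},"squeeze":{"type":"number"}},"required":["gripper","delta_pos","turn"]}

```bash
mkdir -p pics; cat > h.py <<'E'
import numpy as np, cv2
from rig import robot
from scipy.spatial.transform import Rotation as Ro
def cam(n,save=None):
    c=robot.camera(n)
    c['f']=240/np.tan(np.radians(c['vfov'])/2); c['R']=np.array(c['R']); c['t']=np.array(c['t'])
    if save: cv2.imwrite('pics/'+save+'.png',c['color'][:,:,::-1])
    return c
def ray(c,u,v,z):
    d=c['R'].T@np.array([(u-c['cx'])/c['f'],(v-c['cy'])/c['f'],1]); o=-c['R'].T@c['t']
    return o+d*(z-o[2])/d[2]
def proj(c,X):
    p=c['R']@np.array(X)+c['t']; return c['f']*p[0]/p[2]+c['cx'],c['f']*p[1]/p[2]+c['cy']
E
python3 - <<'E'
from h import *
for n in('top','scene'):
    c=cam(n,n+'0'); print(n,c['f'],c['cx'],c['cy'],-c['R'].T@c['t'],c['R'].round(3).tolist())
o=robot.get_obs(); print(o)
E
```

```text
top 602.3761290226768 325.80020082074776 238.05735538158808 [0.4470513  0.01770123 1.48898653] [[-0.019, -1.0, 0.01], [-0.998, 0.018, -0.052], [0.052, -0.011, -0.999]]
scene 617.585617720069 320.397427580371 230.94156781295186 [1.2186319  0.79386171 0.85471539] [[-0.761, 0.648, 0.022], [0.369, 0.46, -0.808], [-0.534, -0.607, -0.589]]
{'time': 0.1, 'q': array([ 9.90461413e-01,  5.28382543e-01,  1.43376518e+00, -2.30632884e-05,
        1.18138052e+00, -1.78530090e-01]), 'joint_velocities': array([-0.00013244,  0.00070401, -0.00274618, -0.0008542 , -0.00202112,
        0.00065935]), 'joint_torque': array([-1.36639333e-04, -4.40983200e+01, -1.77150589e+01,  6.34858338e-02,
        5.34299249e-02, -3.93908897e-05]), 'position': array([0.24405901, 0.57467188, 0.2216666 ]), 'tool_rot': array([ 1.99549280e-01,  9.79887314e-01, -9.02909507e-04, -3.48558938e-04]), 'ft_force': array([-0.24183393, -0.83570476,  1.13965448]), 'moment': array([ 0.00989351, -0.00410601, -0.02451788]), 'grip_force': 0.0, 'grip_width': 0.08702163129742628}
```

View pics/top0.png

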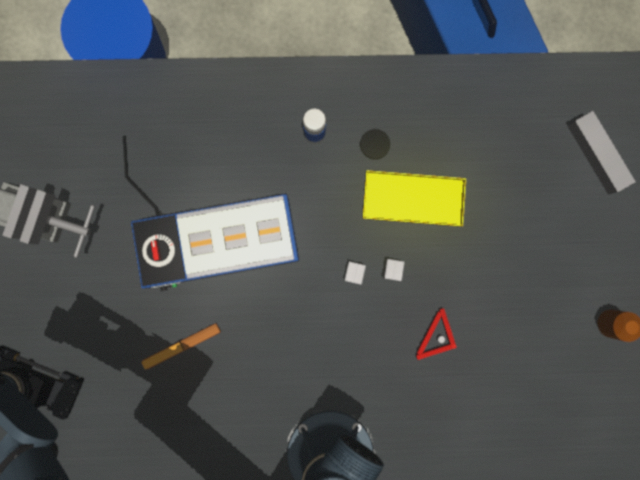

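View pics/scene0.png

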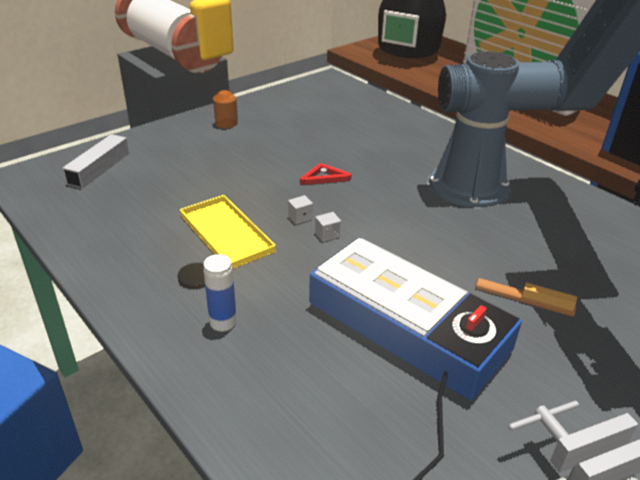

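Two caps, at top (355,273) and (394,269); the tray, demagnetiser (knob at (157,250)) and bystanders are clear. I'll zoom in on the caps.

```bash
python3 - <<'E'
from h import *
t=cv2.imread('pics/top0.png');s=cv2.imread('pics/scene0.png')
a=cv2.resize(t[235:305,325:425],(800,560),interpolation=cv2.INTER_CUBIC)[:, :]
b=cv2.resize(s[185:250,275:355],(492,400),interpolation=cv2.INTER_CUBIC)
a=cv2.resize(a,(300*100//70-28,280));
o=np.zeros((400,800+100,3),np.uint8);o=np.zeros((400,800,3),np.uint8)
a=cv2.resize(t[245:295,335:415],(308,192),interpolation=cv2.INTER_CUBIC)
o[:192,:308]=a;o[:,308:]=b
cv2.imwrite('pics/crop.png',o)
c=cam('top');hsv=cv2.cvtColor(t,cv2.COLOR_BGR2HSV)
def rects(mask,z,amin):
    for k in cv2.findContours(mask,cv2.RETR_EXTERNAL,cv2.CHAIN_APPROX_NONE)[0]:
        if cv2.contourArea(k)<amin: continue
        q=cv2.boxPoints(cv2.minAreaRect(k)); P=np.array([ray(c,*p,z)[:2] for p in q])
        e=P[1]-P[0];g=P[2]-P[1]
        print(q.mean(0).round(1),P.mean(0).round(4),'sides',np.linalg.norm(e).round(4),np.linalg.norm(g).round(4),'ang',np.degrees(np.arctan2(e[1],e[0])).round(1),np.degrees(np.arctan2(g[1],g[0])).round(1))
print('tray');rects(cv2.inRange(hsv,(22,150,120),(35,255,255)),.02,500)
print('white plate');m=cv2.inRange(hsv,(0,0,190),(180,60,255));m[:,:170]=0;m[:,310:]=0;m[:180]=0;rects(m,.095,500)
print('caps');m=cv2.inRange(hsv,(0,0,140),(180,60,255));m[:,:330]=0;m[:,420:]=0;m[:240]=0;m[300:]=0;rects(m,.046,100)
print('knob');m=cv2.inRange(hsv,(0,150,100),(8,255,255))|cv2.inRange(hsv,(172,150,100),(180,255,255));m[:,200:]=0;rects(m,.124,10)
E
```

```text
tray
[414. 198.] [ 0.6175 -0.2168] sides 0.1198 0.2485 ang -5.7 -95.5
white plate
[234.6 237.2] [0.5249 0.2131] sides 0.2514 0.1448 ang -81.2 -171.1
caps
[354.7 272.8] [ 0.437  -0.0657] sides 0.047 0.0412 ang -15.2 -105.1
[394.1 269.7] [ 0.4426 -0.1604] sides 0.0471 0.0412 ang -10.1 -99.8
knob
[154.5 250.3] [0.4968 0.3904] sides 0.014 0.0413 ang -82.9 -172.2
```

View pics/crop.png

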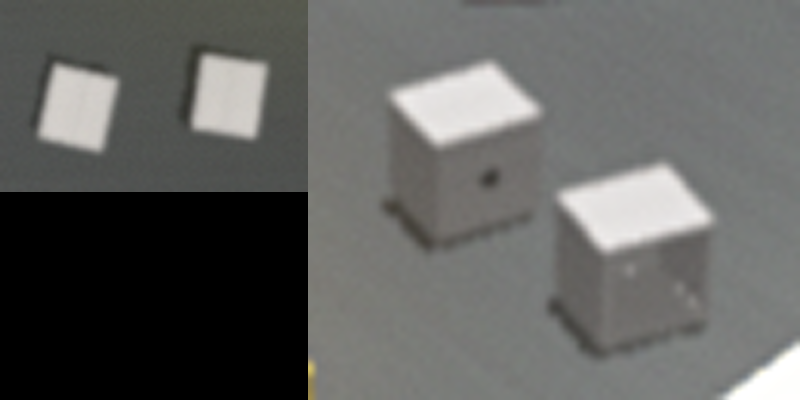

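Right-hand crop: cap A (scene left, world y −0.16) shows its spotted closed end towards +y; cap B (y −0.066) has its open rim towards +y. The plan is to pitch each one 90° about the finger axis, using a tilted grasp.

```bash
cat >> h.py <<'E'
def toolR(az,phi):
    a=np.radians(az); y=np.array([np.cos(a),np.sin(a),0]); z=np.array([0,0,-1.]); x=np.cross(y,z)
    return Ro.from_matrix(np.c_[x,y,z])*Ro.from_euler('y',phi,degrees=True)
def go(g,az,phi,start=None,show=True):
    """g grasp point; returns delta from start (pos,Rot) or measured"""
    if start is None:
        o=robot.get_obs(); start=(np.array(o['position']),Ro.from_quat(o['tool_rot']))
    R=toolR(az,phi); p=np.array(g)+.019*R.as_matrix()[:,2]
    d=start[1].inv().apply(p-start[0])*100; w=(start[1].inv()*R).as_rotvec()
    if show: print('d',d.round(2).tolist(),'w',w.round(3).tolist(),'rows',np.ceil(max(np.linalg.norm(d)/6.25,np.degrees(np.linalg.norm(w))/10.7)))
    return (p,R)
def state():
    o=robot.get_obs(); R=Ro.from_quat(o['tool_rot']); M=R.as_matrix()
    print('t',round(o['time'],2),'grasp',(o['position']-.019*M[:,2]).round(4),'y az',np.degrees(np.arctan2(M[1,1],M[0,1])).round(1),'tilt',np.degrees(np.arctan2(-M[2,0],-M[2,2])).round(1),'q',o['q'].round(2),'F',np.round(o['ft_force'],1),'w',round(o['grip_width'],4),'gf',o['grip_force'])
E
python3 - <<'E'
from h import *
state()
s=go([.46,.15,.28],30,0); s=go([.44,-.14,.20],-9.8,-30,s)
E
```

```text
t 0.15 grasp [0.2441 0.5748 0.2408] y az 67.0 tilt -0.0 q [ 0.99  0.53  1.43  0.    1.18 -0.18] F [-0.9  0.1 -0.1] w 0.0872 gf 0.0
d [-36.49, -30.66, -3.88] w [-0.002, 0.0, 0.645] rows 8.0
d [-24.84, -16.84, 7.75] w [0.182, -0.502, 0.678] rows 5.0
```

>>> {"api": "play_rows", "payload": {
  "gripper": [-1, -1, -1, -1, -1, -1, -1, -1, -1],
  "delta_pos": [
    [-36.5, -30.7, -3.9],
    [-36.5, -30.7, -3.9],
    [-36.5, -30.7, -3.9],
    [-36.5, -30.7, -3.9],
    [-36.5, -30.7, -3.9],
    [-36.5, -30.7, -3.9],
    [-36.5, -30.7, -3.9],
    [-36.5, -30.7, -3.9],
    [-36.5, -30.7, -3.9]
  ],
  "turn": [
    [0, 0, 0.645],
    [0, 0, 0.645],
    [0, 0, 0.645],
    [0, 0, 0.645],
    [0, 0, 0.645],
    [0, 0, 0.645],
    [0, 0, 0.645],
    [0, 0, 0.645],
    [0, 0, 0.645]
  ]
}}

```text
time: 1.27
position: [0.4619, 0.1475, 0.2617]
tool_rot: [0.502, 0.865, 0.0, 0.001]
ft_force: [-0.9, 0.4, -0.5]
grip_width: 0.0871
grip_force: 0.0
```

>>> {"api": "play_rows", "payload": {
  "gripper": [-1, -1, -1, -1, -1, -1, -1],
  "delta_pos": [
    [-24.8, -16.8, 7.8],
    [-24.8, -16.8, 7.8],
    [-24.8, -16.8, 7.8],
    [-24.8, -16.8, 7.8],
    [-24.8, -16.8, 7.8],
    [-24.8, -16.8, 7.8],
    [-24.8, -16.8, 7.8]
  ],
  "turn": [
    [0.182, -0.502, 0.678],
    [0.182, -0.502, 0.678],
    [0.182, -0.502, 0.678],
    [0.182, -0.502, 0.678],
    [0.182, -0.502, 0.678],
    [0.182, -0.502, 0.678],
    [0.182, -0.502, 0.678]
  ]
}}

```text
time: 2.15
position: [0.4386, -0.1478, 0.1833]
tool_rot: [0.738, 0.623, -0.198, 0.166]
ft_force: [-0.6, -0.4, -0.7]
grip_width: 0.0867
grip_force: 0.0
```

```bash
python3 - <<'E'
from h import *
state(); cam('wrist','w1'); c=cam('top','top1'); cam('scene','scene1')
a=cv2.imread('pics/w1.png');b=cv2.imread('pics/top1.png')
cv2.imwrite('pics/m1.png',np.hstack([cv2.resize(a,(400,300)),cv2.resize(b[180:420,160:480],(400,300))]))
E
```

```text
t 2.15 grasp [ 0.4402 -0.1385  0.1997] y az -9.7 tilt 29.9 q [-0.24  0.45  1.91 -0.7   0.89  0.41] F [-0.6 -0.4 -0.7] w 0.0867 gf 0.0
```

View pics/m1.png

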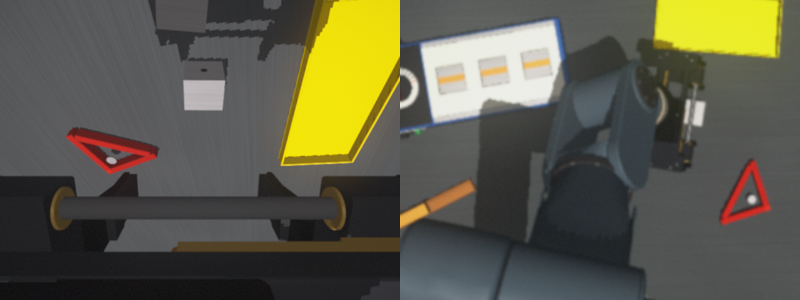

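The tilt works. The wrist view shows cap A's top face at about (410,190) full-res, with the spot edge on the far side. I'll measure it there and work out the approach.

```bash
cat >> h.py <<'E'
def quad(c,mask,z,amin,amax=1e9):
    out=[]
    for k in cv2.findContours(mask,cv2.RETR_EXTERNAL,cv2.CHAIN_APPROX_NONE)[0]:
        if not amin<cv2.contourArea(k)<amax: continue
        W=np.array([ray(c,*p[0],z)[:2] for p in k],np.float32)*1000
        (cx,cy),(w,h),an=cv2.minAreaRect(W)
        u,v=k.mean((0,1))
        out.append((cx,cy,w,h,an)); print('px',round(u),round(v),'centre mm',round(cx,1),round(cy,1),'size',round(w,1),round(h,1),'ang',round(an,1))
    return out
E
python3 - <<'E'
from h import *
c=cam('wrist'); hsv=cv2.cvtColor(c['color'],cv2.COLOR_RGB2HSV)
m=cv2.inRange(hsv,(0,0,140),(180,50,255)); quad(c,m,.046,300)
a=np.radians(80.2); ax=np.array([np.cos(a),np.sin(a),0])
A=np.array([.4426,-.1604,.026])+.008*ax
print(A); s=go(A+[0,0,.06],-9.8,-30); s=go(A,-9.8,-30,s)
E
```

```text
px 324 151 centre mm 442.7 -160.0 size 39.4 46.1 ang 80.3
[ 0.44396168 -0.15251674  0.026     ]
d [4.57, 0.53, 10.59] w [0.002, -0.0, 0.002] rows 2.0
d [3.0, 0.0, 5.2] w [0.0, 0.0, 0.0] rows 1.0
```

>>> {"api": "play_rows", "payload": {
  "gripper": [-1, -1, -1, -1, -1],
  "delta_pos": [
    [4.6, 0.55, 10.6],
    [4.6, 0.55, 10.6],
    [6.1, 0.55, 13.2],
    [7.6, 0.55, 15.8],
    [7.6, 0.55, 15.8]
  ],
  "turn": [
    [0, 0, 0],
    [0, 0, 0],
    [0, 0, 0],
    [0, 0, 0],
    [0, 0, 0]
  ]
}}

```text
time: 2.98
position: [0.442, -0.1622, 0.0076]
tool_rot: [0.738, 0.623, -0.199, 0.166]
ft_force: [0.3, -0.0, 0.3]
grip_width: 0.0872
grip_force: 0.0
```

>>> {"api": "play_rows", "payload": {
  "gripper": [0.3, 0.6, 1, 1, 1, 1],
  "delta_pos": [
    [0, 0, 0],
    [0, 0, 0],
    [0, 0, 0],
    [0, 0, 0],
    [0, 0, 0],
    [0, 0, 0]
  ],
  "turn": [
    [0, 0, 0],
    [0, 0, 0],
    [0, 0, 0],
    [0, 0, 0],
    [0, 0, 0],
    [0, 0, 0]
  ],
  "squeeze": 45
}}

```text
time: 3.72
position: [0.4423, -0.1628, 0.009]
tool_rot: [0.739, 0.622, -0.198, 0.167]
ft_force: [-0.3, 1.4, 3.2]
grip_width: 0.046
grip_force: 45.0
```

```bash
python3 - <<'E'
from h import *
state()
# degausser pockets from first top image: orange stripes lie on pocket floors z=.09
c=cam('top'); t=cv2.imread('pics/top0.png'); hsv=cv2.cvtColor(t,cv2.COLOR_BGR2HSV)
m=cv2.inRange(hsv,(8,100,120),(22,255,255)); m[:,:180]=0;m[:,300:]=0;m[:215]=0;m[260:]=0
print('stripes');quad(c,m,.09,20)
m=cv2.inRange(hsv,(0,0,195),(180,50,255)); m[:,:180]=0;m[:,300:]=0;m[:180]=0;m[300:]=0
ks,h=cv2.findContours(m,cv2.RETR_CCOMP,cv2.CHAIN_APPROX_NONE)
print('holes')
for i,k in enumerate(ks):
    if cv2.contourArea(k)>150:
        W=np.array([ray(c,*p[0],.095)[:2] for p in k],np.float32)*1000; print(h[0][i][3],cv2.minAreaRect(W))
E
```

```text
t 3.73 grasp [ 0.4439 -0.1535  0.0255] y az -9.7 tilt 30.0 q [-0.27  0.81  1.98 -1.09  0.59  0.9 ] F [-0.3  1.4  3.2] w 0.046 gf 44.9976046293159
stripes
px 201 243 centre mm 513.8 292.5 size 10.8 47.1 ang 9.0
px 235 237 centre mm 526.6 213.4 size 10.7 47.6 ang 8.5
px 269 231 centre mm 539.3 134.4 size 10.3 47.7 ang 8.5
holes
-1 ((524.6502075195312, 213.17620849609375), (142.58270263671875, 248.97775268554688), 8.733736038208008)
2 ((512.8919067382812, 292.7201843261719), (55.6097412109375, 56.2714958190918), 8.488329887390137)
2 ((525.5140991210938, 213.76332092285156), (56.06379699707031, 55.63986587524414), 8.152271270751953)
2 ((547.2109375, 136.15524291992188), (37.337562561035156, 56.69108200073242), 10.896924018859863)
```

```bash
python3 - <<'E'
from h import *
s=go([.45,-.14,.24],-9.7,-30); 
ap=np.array([np.cos(np.radians(99)),np.sin(np.radians(99)),0])
P0=np.array([.5385,.1345,.1168])-.0025*ap
s=go([.47,.0,.27],0,20,s)
s=go(P0+[0,0,.06],9.0,60,s)
E
```

```text
d [-9.49, 0.38, -19.29] w [-0.0, 0.0, -0.001] rows 4.0
d [12.19, -0.5, -10.34] w [-0.015, 0.871, -0.174] rows 5.0
d [10.42, 6.63, 12.82] w [0.103, 0.697, -0.123] rows 4.0
```

>>> {"api": "play_rows", "payload": {
  "gripper": [1, 1, 1, 1, 1, 1],
  "delta_pos": [
    [-2, 0.1, -4],
    [-4, 0.2, -8],
    [-6.5, 0.3, -13],
    [-9.5, 0.4, -19.3],
    [-9.5, 0.4, -19.3],
    [-9.5, 0.4, -19.3]
  ],
  "turn": [
    [0, 0, 0],
    [0, 0, 0],
    [0, 0, 0],
    [0, 0, 0],
    [0, 0, 0],
    [0, 0, 0]
  ]
}}

```text
time: 4.53
position: [0.4477, -0.1491, 0.2228]
tool_rot: [0.739, 0.622, -0.198, 0.166]
ft_force: [-0.7, -0.4, -3.1]
grip_width: 0.0458
grip_force: 4.5
```

>>> {"api": "play_rows", "payload": {
  "gripper": [1, 1, 1, 1, 1, 1, 1],
  "delta_pos": [
    [12.2, -0.5, -10.3],
    [12.2, -0.5, -10.3],
    [12.2, -0.5, -10.3],
    [12.2, -0.5, -10.3],
    [12.2, -0.5, -10.3],
    [12.2, -0.5, -10.3],
    [12.2, -0.5, -10.3]
  ],
  "turn": [
    [-0.015, 0.87, -0.174],
    [-0.015, 0.87, -0.174],
    [-0.015, 0.87, -0.174],
    [-0.015, 0.87, -0.174],
    [-0.015, 0.87, -0.174],
    [-0.015, 0.87, -0.174],
    [-0.015, 0.87, -0.174]
  ]
}}

```text
time: 5.4
position: [0.469, 0.0066, 0.25]
tool_rot: [0.697, 0.695, 0.121, -0.124]
ft_force: [-0.3, 0.1, -2.2]
grip_width: 0.0457
grip_force: 45.0
```

```bash
python3 - <<'E'
from h import *
state()
ap=np.array([np.cos(np.radians(99)),np.sin(np.radians(99)),0])
P0=np.array([.5385,.1345,.1168])-.0025*ap
s=go(P0+[0,0,.06],9.0,60)
E
```

```text
t 5.4 grasp [4.691e-01 1.000e-04 2.679e-01] y az -0.1 tilt -20.0 q [-0.44  0.32  1.77  0.33  1.22 -0.58] F [-0.3  0.1 -2.2] w 0.0457 gf 45.00008289178368
d [10.51, 6.75, 12.58] w [0.1, 0.697, -0.128] rows 4.0
```

The grip slackened on the lift (4.5 N) and then recovered. I'll go on to the hover and check how the cap sits in the fingers.

>>> {"api": "play_rows", "payload": {
  "gripper": [1, 1, 1, 1, 1, 1, 1],
  "delta_pos": [
    [10.5, 6.75, 12.6],
    [10.5, 6.75, 12.6],
    [10.5, 6.75, 12.6],
    [10.5, 6.75, 12.6],
    [10.5, 6.75, 12.6],
    [10.5, 6.75, 12.6],
    [10.5, 6.75, 12.6]
  ],
  "turn": [
    [0.1, 0.697, -0.128],
    [0.1, 0.697, -0.128],
    [0.1, 0.697, -0.128],
    [0.1, 0.697, -0.128],
    [0.1, 0.697, -0.128],
    [0.1, 0.697, -0.128],
    [0.1, 0.697, -0.128]
  ]
}}

```text
time: 6.28
position: [0.5377, 0.1484, 0.1704]
tool_rot: [0.561, 0.661, 0.326, -0.377]
ft_force: [0.1, -0.4, -1.6]
grip_width: 0.0456
grip_force: 45.0
```

```bash
python3 - <<'E'
from h import *
state(); c=cam('scene'); w=cam('wrist'); t=cam('top')
o=robot.get_obs(); g=o['position']-.019*Ro.from_quat(o['tool_rot']).as_matrix()[:,2]
def crop(c,X,r):
    u,v=map(int,proj(c,X)); print(u,v); im=c['color'][max(0,v-r):v+r,max(0,u-r):u+r,::-1]; return cv2.resize(im,(400,400),interpolation=cv2.INTER_CUBIC)
cv2.imwrite('pics/m2.png',np.hstack([crop(c,g,60),cv2.resize(w['color'][:,:,::-1],(400,400))]))
E
```

```text
t 6.28 grasp [0.5402 0.1322 0.18  ] y az 9.1 tilt -59.8 q [-0.38  0.77  1.66  0.84  1.48 -0.98] F [ 0.1 -0.4 -1.6] w 0.0456 gf 45.00007197086234
358 226
```

View pics/m2.png

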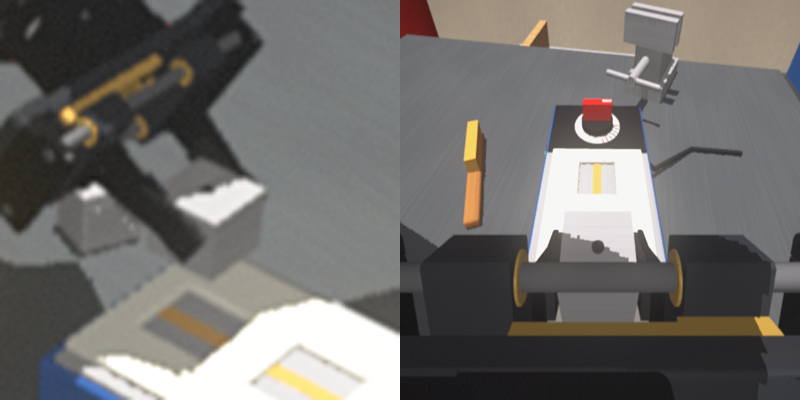

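The cap is held top up, with the spot visible at wrist (598,247) in the crop. I'll overlay the expected cap corners to measure slip.

```bash
cat >> h.py <<'E'
def capcorners(ctr,yaw,h=.02):
    Rz=Ro.from_euler('z',yaw,degrees=True)
    return np.array([ctr+Rz.apply([x,y,z]) for z in(h,-h) for x,y in((.023,.023),(-.023,.023),(-.023,-.023),(.023,-.023))])
def overlay(c,pts,r,S=400):
    uv=np.array([proj(c,p) for p in pts]); u,v=uv.mean(0).astype(int)
    u0,v0=max(0,u-r),max(0,v-r); k=S/(2*r)
    im=cv2.resize(c['color'][v0:v0+2*r,u0:u0+2*r,::-1],(S,S),interpolation=cv2.INTER_CUBIC)
    q=((uv-[u0,v0]+.5)*k).astype(int)
    for a,b in [(0,1),(1,2),(2,3),(3,0),(4,5),(5,6),(6,7),(7,4),(0,4),(1,5),(2,6),(3,7)]: cv2.line(im,q[a].tolist(),q[b].tolist(),(0,255,0),1)
    return im
E
python3 - <<'E'
from h import *
o=robot.get_obs(); g=o['position']-.019*Ro.from_quat(o['tool_rot']).as_matrix()[:,2]
ap=np.array([np.cos(np.radians(99)),np.sin(np.radians(99)),0])
ctr=g+.0025*ap-[0,0,.0068]; P=capcorners(ctr,9)
c=cam('scene'); w=cam('wrist')
cv2.imwrite('pics/m3.png',np.hstack([overlay(c,P,40),overlay(w,P,110)]))
g=cv2.cvtColor(w['color'],cv2.COLOR_RGB2GRAY); u,v=map(int,proj(w,ctr+[0,0,.02])); print('pred spot',proj(w,ctr+[0,0,.02]))
p=g[v-60:v+60,u-60:u+60]; m=(p<70).astype(np.uint8); n,l,s,ce=cv2.connectedComponentsWithStats(m); print([(s[i][4],(ce[i]+[u-60,v-60]).round(1)) for i in range(1,n) if s[i][4]>30])
E
```

```text
pred spot (np.float64(316.49035369694076), np.float64(292.2165839623266))
[]
```

View pics/m3.png

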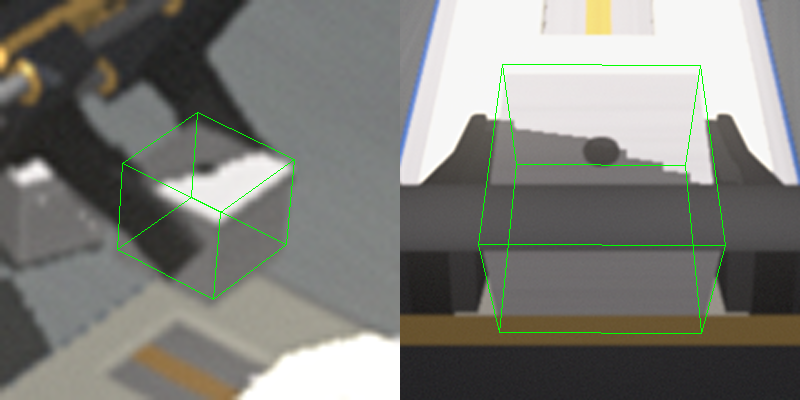

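The overlay shows the cap level but slipped about 3 mm lower in the fingers, so the seated grasp height is about 0.120. Descending to just above the pocket.

```bash
python3 - <<'E'
from h import *
s=go([.5389,.1320,.132],9.0,60); s=go([.5389,.1320,.1195],9.0,60,s)
E
```

```text
d [-4.06, -0.17, 2.42] w [0.002, 0.002, 0.006] rows 1.0
d [-1.08, 0.0, 0.63] w [0.0, 0.0, 0.0] rows 1.0
```

>>> {"api": "play_rows", "payload": {
  "gripper": [1, 1, 1, 1],
  "delta_pos": [
    [-2, -0.15, 1.2],
    [-4.05, -0.15, 2.4],
    [-4.05, -0.15, 2.4],
    [-4.05, -0.15, 2.4]
  ],
  "turn": [
    [0, 0, 0.005],
    [0, 0, 0.005],
    [0, 0, 0.005],
    [0, 0, 0.005]
  ]
}}

```text
time: 7.02
position: [0.5367, 0.1482, 0.1226]
tool_rot: [0.563, 0.658, 0.325, -0.38]
ft_force: [-0.4, 0.5, -2.2]
grip_width: 0.0458
grip_force: 45.0
```

>>> {"api": "play_rows", "payload": {
  "gripper": [1, 1, 1, 1, 1, 1],
  "delta_pos": [
    [-0.27, 0, 0.16],
    [-0.54, 0, 0.31],
    [-0.65, 0, 0.38],
    [-0.81, 0, 0.47],
    [-0.95, 0, 0.55],
    [-1.08, 0, 0.63]
  ],
  "turn": [
    [0, 0, 0],
    [0, 0, 0],
    [0, 0, 0],
    [0, 0, 0],
    [0, 0, 0],
    [0, 0, 0]
  ]
}}

```text
time: 7.78
position: [0.5365, 0.1483, 0.1096]
tool_rot: [0.563, 0.658, 0.325, -0.38]
ft_force: [-0.1, -4.4, 2.5]
grip_width: 0.0454
grip_force: 45.0
```

```bash
python3 - <<'E'
from h import *
state()
o=robot.get_obs(); g=o['position']-.019*Ro.from_quat(o['tool_rot']).as_matrix()[:,2]
c=cam('scene'); w=cam('wrist')
P=capcorners(np.array([.5385,.1345,.11]),9)
cv2.imwrite('pics/m4.png',np.hstack([overlay(c,P,40),overlay(w,P,110)]))
E
```

```text
t 7.78 grasp [0.539  0.132  0.1191] y az 8.9 tilt -60.0 q [-0.38  0.88  1.67  0.85  1.41 -1.06] F [-0.1 -4.4  2.5] w 0.0454 gf 45.00039232021663
```

View pics/m4.png

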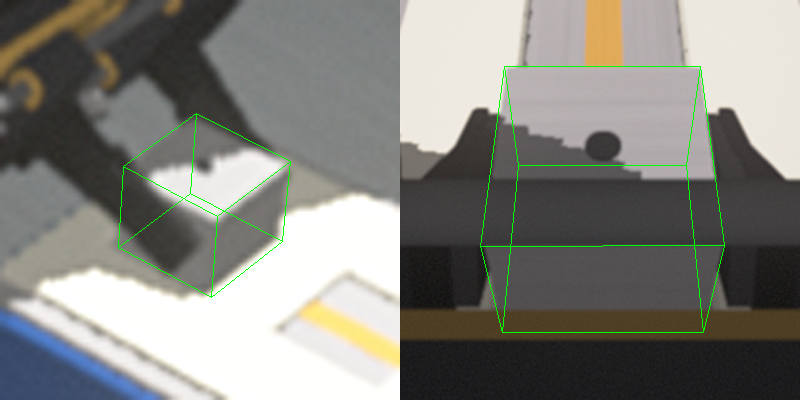

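The cap matches the seated outline to about a millimetre. I'll press slightly, then release and back out.

>>> {"api": "play_rows", "payload": {
  "gripper": [1, 1, 1],
  "delta_pos": [
    [-0.13, 0, 0.07],
    [-0.17, 0, 0.1],
    [-0.17, 0, 0.1]
  ],
  "turn": [
    [0, 0, 0],
    [0, 0, 0],
    [0, 0, 0]
  ]
}}

```text
time: 8.25
position: [0.5365, 0.1483, 0.1096]
tool_rot: [0.562, 0.658, 0.326, -0.381]
ft_force: [-1.6, -3.7, 7.5]
grip_width: 0.0463
grip_force: 45.0
```

>>> {"api": "play_rows", "payload": {
  "gripper": [0.2, -0.2, -0.3, -0.3],
  "delta_pos": [
    [0, 0, 0],
    [0, 0, 0],
    [0, 0, 0],
    [0, 0, 0]
  ],
  "turn": [
    [0, 0, 0],
    [0, 0, 0],
    [0, 0, 0],
    [0, 0, 0]
  ]
}}

```text
time: 8.75
position: [0.5363, 0.1486, 0.1073]
tool_rot: [0.563, 0.658, 0.325, -0.38]
ft_force: [0.4, 0.1, -0.1]
grip_width: 0.0557
grip_force: 0.0
```

>>> {"api": "play_rows", "payload": {
  "gripper": [-0.3, -0.3, -0.3, -0.3, -0.3],
  "delta_pos": [
    [0, 0, -2],
    [0, 0, -5],
    [-6, 0, -9],
    [-10, 0, -10],
    [-10, 0, -10]
  ],
  "turn": [
    [0, 0, 0],
    [0, 0, 0],
    [0, 0, 0],
    [0, 0, 0],
    [0, 0, 0]
  ]
}}

```text
time: 9.38
position: [0.5584, 0.0094, 0.069]
tool_rot: [0.565, 0.657, 0.326, -0.379]
ft_force: [1.1, 0.6, 0.6]
grip_width: 0.0566
grip_force: 0.0
```

```bash
cat > kin.py <<'E'
from h import *
from scipy.optimize import least_squares
S=np.array
data=[([.991,.528,1.434,0,1.181,-.1785],[.2441,.5747,.2217],[.1995,.98,-.0009,-.0003]),
([-.24,.45,1.91,-.70,.89,.41],[.4386,-.1478,.1833],[.738,.623,-.198,.166]),
([-.27,.81,1.98,-1.09,.59,.9],[.4423,-.1628,.009],[.739,.622,-.198,.167]),
([-.44,.32,1.77,.33,1.22,-.58],[.469,.0066,.25],[.697,.695,.121,-.124]),
([-.38,.77,1.66,.84,1.48,-.98],[.5377,.1484,.1704],[.561,.661,.326,-.377]),
([-.38,.88,1.67,.85,1.41,-1.06],[.5365,.1483,.1096],[.563,.658,.325,-.38])]
def fk(q,p):
    a1,d1,L1,L2,e,Lt,off=p
    R1=Ro.from_euler('z',q[0]); x=R1.apply([a1,0,d1])
    R2=R1*Ro.from_euler('y',q[1]); x=x+R2.apply([0,0,L1])
    R3=R2*Ro.from_euler('y',q[2]); x=x+R3.apply([e,0,L2])
    R5=R3*Ro.from_euler('z',q[3])*Ro.from_euler('y',q[4])*Ro.from_euler('z',q[5]+off)
    return x+R5.apply([0,0,Lt]),R5
def fit():
    def r(p): return np.concatenate([np.r_[fk(q,p)[0]-x,.3*(Ro.from_quat(o).inv()*fk(q,p)[1]).as_rotvec()] for q,x,o in data])
    best=min((least_squares(r,[0,.3,.35,.35,0,.25,o]) for o in(0,1.57,3.14,-1.57)),key=lambda s:s.cost)
    return best.x,np.abs(best.fun).max()
lo=S([-3.08,-.75,.22,-1.43,0,-2.85])+.03;hi=S([3.08,2.2,2.44,4.57,2.65,2.85])-.03
def ik(p,x,R,seeds):
    f=lambda q:np.r_[fk(q,p)[0]-x,.3*(R.inv()*fk(q,p)[1]).as_rotvec()]
    return sorted([(lambda s:(round(s.cost**.5,4),s.x.round(2).tolist()))(least_squares(f,np.clip(s,lo,hi),bounds=(lo,hi))) for s in seeds])[0]
E
python3 - <<'E'
from kin import *
state(); p,e=fit(); print(p.round(3),e)
t=cam('top'); hsv=cv2.cvtColor(t['color'],cv2.COLOR_RGB2HSV)
m=cv2.inRange(hsv,(0,0,140),(180,60,255));m[:,:320]=0;m[:,420:]=0;m[:250]=0;m[300:]=0;quad(t,m,.046,100)
seeds=[S([.2,.8,1.7,a,1.2,b]) for a in(-1,-.3,.5) for b in(-1,0,1,2)]
for nm,g,az,phis in(('pick',[.437,-.066,.026],-15.1,(30,40,50,60)),('place',[.526,.2135,.117],9,(-60,-50,-40,-30)),('place99',[.526,.2135,.117],99,(60,50,40)),('place-81',[.526,.2135,.117],-81,(-60,-50,-40))):
    for ph in phis:
        x,R=go(g,az,ph,show=False) ; print(nm,ph,ik(p,x,R,seeds))
E
```

```text
t 9.38 grasp [ 0.5609 -0.0068  0.0785] y az 8.6 tilt -60.0 q [-0.57  0.98  1.5   0.71  1.53 -1.09] F [1.1 0.6 0.6] w 0.0566 gf 0.0
[-0.023  0.28   0.648  0.403  0.129  0.35   1.572] 0.13119150430576942
pick 30 (np.float64(0.0), [-0.52, 0.79, 2.0, 0.86, 0.69, -1.03])
pick 40 (np.float64(0.0), [-0.62, 0.86, 1.97, 0.93, 0.85, -1.18])
pick 50 (np.float64(0.0), [-0.7, 0.94, 1.93, 0.96, 1.01, -1.28])
pick 60 (np.float64(0.0), [-0.76, 1.03, 1.88, 0.98, 1.17, -1.35])
place -60 (np.float64(0.0), [0.8, 0.94, 1.42, -0.77, 1.58, 0.97])
place -50 (np.float64(0.0), [0.76, 0.86, 1.47, -0.69, 1.44, 0.93])
place -40 (np.float64(0.0), [0.71, 0.79, 1.51, -0.6, 1.31, 0.86])
place -30 (np.float64(0.0), [0.65, 0.72, 1.56, -0.5, 1.17, 0.76])
place99 60 (np.float64(0.0), [0.31, 1.09, 0.96, 0.16, 2.13, -1.41])
place99 50 (np.float64(0.0), [0.32, 1.0, 1.06, 0.13, 1.95, -1.42])
place99 40 (np.float64(0.0), [0.32, 0.91, 1.17, 0.11, 1.75, -1.42])
place-81 -60 (np.float64(0.0), [0.31, 1.09, 0.96, 0.16, 2.13, 1.73])
place-81 -50 (np.float64(0.0), [0.32, 1.0, 1.06, 0.13, 1.95, 1.72])
place-81 -40 (np.float64(0.0), [0.32, 0.91, 1.17, 0.11, 1.75, 1.72])
```

I backed out with tool −x going downwards, lower than I meant to; nothing touched (about 1 N). I'll rise straight up first.

```bash
python3 - <<'E'
from h import *
s=go([.5609,-.0068,.2785],8.6,60); s=go([.44,-.10,.28],-15,10,s)
E
```

```text
d [17.1, 0.02, -10.09] w [-0.002, -0.001, 0.001] rows 4.0
d [-5.04, -13.22, -7.19] w [-0.244, -0.86, 0.348] rows 6.0
```

>>> {"api": "play_rows", "payload": {
  "gripper": [-0.3, -0.3, -0.3, -0.3, -0.3],
  "delta_pos": [
    [4.3, 0, -2.5],
    [8.6, 0, -5],
    [12.9, 0, -7.5],
    [17.1, 0, -10.1],
    [17.1, 0, -10.1]
  ],
  "turn": [
    [0, 0, 0],
    [0, 0, 0],
    [0, 0, 0],
    [0, 0, 0],
    [0, 0, 0]
  ]
}}

```text
time: 10.05
position: [0.5583, 0.0122, 0.2743]
tool_rot: [0.562, 0.661, 0.326, -0.376]
ft_force: [0.8, 0.2, -0.8]
grip_width: 0.0565
grip_force: 0.0
```

>>> {"api": "play_rows", "payload": {
  "gripper": [-1, -1, -1, -1, -1, -1, -1, -1],
  "delta_pos": [
    [-5, -13.2, -7.2],
    [-5, -13.2, -7.2],
    [-5, -13.2, -7.2],
    [-5, -13.2, -7.2],
    [-5, -13.2, -7.2],
    [-5, -13.2, -7.2],
    [-5, -13.2, -7.2],
    [-5, -13.2, -7.2]
  ],
  "turn": [
    [-0.244, -0.86, 0.348],
    [-0.244, -0.86, 0.348],
    [-0.244, -0.86, 0.348],
    [-0.244, -0.86, 0.348],
    [-0.244, -0.86, 0.348],
    [-0.244, -0.86, 0.348],
    [-0.244, -0.86, 0.348],
    [-0.244, -0.86, 0.348]
  ]
}}

```text
time: 11.05
position: [0.441, -0.0959, 0.2615]
tool_rot: [0.789, 0.608, 0.069, -0.054]
ft_force: [0.2, -0.5, -0.7]
grip_width: 0.0871
grip_force: 0.0
```

```bash
python3 - <<'E'
from h import *
state(); w=cam('wrist','w5'); s=cam('scene','s5'); t=cam('top')
hsv=cv2.cvtColor(w['color'],cv2.COLOR_RGB2HSV); quad(w,cv2.inRange(hsv,(0,0,150),(180,40,255)),.046,600)
P=capcorners(np.array([.5385,.1345,.11]),9)
cv2.imwrite('pics/m5.png',np.hstack([cv2.resize(w['color'][:,:,::-1],(400,400)),overlay(s,P,50)]))
E
```

```text
t 11.05 grasp [ 0.4402 -0.0991  0.2802] y az -14.7 tilt -10.1 q [-0.58  0.25  1.8   0.18  1.15 -0.4 ] F [ 0.2 -0.5 -0.7] w 0.0871 gf 0.0
px 306 219 centre mm 437.0 -66.7 size 37.8 44.7 ang 75.3
px 232 263 centre mm 340.6 -96.6 size 117.5 259.0 ang 53.5
px 425 117 centre mm 591.1 -10.0 size 164.5 405.4 ang 47.4
px 335 13 centre mm 515.7 104.5 size 42.6 110.6 ang 75.3
```

View pics/m5.png

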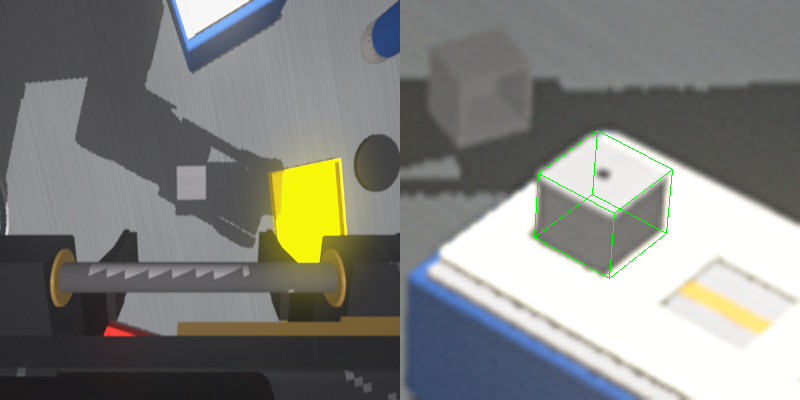

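Cap A sits level in pocket 0 on the outline. Cap B is unchanged at (0.437, −0.066), rim towards +y. Picking B with the mirrored tilt.

```bash
python3 - <<'E'
from h import *
a=np.radians(-104.9); ax=np.array([np.cos(a),np.sin(a),0])
B=np.array([.437,-.0662,.026])+.008*ax; print(B)
s=go(B+[0,0,.06],-14.9,40); s=go(B,-14.9,40,s)
E
```

```text
[ 0.43494294 -0.07393101  0.026     ]
d [-0.16, -1.13, 19.27] w [-0.002, 0.523, 0.002] rows 4.0
d [-3.86, -0.0, 4.6] w [0.0, 0.0, 0.0] rows 1.0
```

>>> {"api": "play_rows", "payload": {
  "gripper": [-1, -1, -1, -1, -1],
  "delta_pos": [
    [-0.15, -1.1, 19.3],
    [-0.15, -1.1, 19.3],
    [-0.15, -1.1, 19.3],
    [-0.15, -1.1, 19.3],
    [-0.15, -1.1, 19.3]
  ],
  "turn": [
    [0, 0.523, 0],
    [0, 0.523, 0],
    [0, 0.523, 0],
    [0, 0.523, 0],
    [0, 0.523, 0]
  ]
}}

```text
time: 11.82
position: [0.4388, -0.0616, 0.0731]
tool_rot: [0.744, 0.574, 0.271, -0.208]
ft_force: [-0.2, -1.2, 1.3]
grip_width: 0.0873
grip_force: 0.0
```

```bash
python3 - <<'E'
from h import *
state(); s=go([.4349,-.0739,.026],-14.9,40)
E
```

```text
t 11.82 grasp [ 0.4357 -0.0734  0.0877] y az -14.7 tilt -39.9 q [-0.82  0.73  1.99  0.72  0.98 -1.14] F [-0.2 -1.2  1.3] w 0.0873 gf 0.0
d [-4.01, -0.07, 4.68] w [-0.001, 0.001, 0.003] rows 1.0
```

>>> {"api": "play_rows", "payload": {
  "gripper": [-1, -1, -1, -1],
  "delta_pos": [
    [-2, -0.05, 2.3],
    [-4, -0.05, 4.7],
    [-4, -0.05, 4.7],
    [-4, -0.05, 4.7]
  ],
  "turn": [
    [0, 0, 0.003],
    [0, 0, 0.003],
    [0, 0, 0.003],
    [0, 0, 0.003]
  ]
}}

```text
time: 12.32
position: [0.44, -0.063, 0.0143]
tool_rot: [0.744, 0.575, 0.271, -0.205]
ft_force: [-0.4, 0.2, 0.3]
grip_width: 0.0871
grip_force: 0.0
```

>>> {"api": "play_rows", "payload": {
  "gripper": [0.3, 0.6, 1, 1, 1, 1],
  "delta_pos": [
    [0, 0, 0],
    [0, 0, 0],
    [0, 0, 0],
    [0, 0, 0],
    [0, 0, 0],
    [0, 0, 0]
  ],
  "turn": [
    [0, 0, 0],
    [0, 0, 0],
    [0, 0, 0],
    [0, 0, 0],
    [0, 0, 0],
    [0, 0, 0]
  ],
  "squeeze": 50
}}

```text
time: 13.08
position: [0.4381, -0.062, 0.0099]
tool_rot: [0.745, 0.573, 0.271, -0.209]
ft_force: [0.4, -0.1, -0.0]
grip_width: 0.046
grip_force: 50.0
```

```bash
python3 - <<'E'
from h import *
state(); s=go([.44,-.04,.24],-14.7,40); s=go([.47,.06,.29],0,-5,s)
E
```

```text
t 13.07 grasp [ 0.435  -0.0738  0.0244] y az -14.8 tilt -40.0 q [-0.82  0.87  1.99  0.79  0.87 -1.26] F [ 0.4 -0.1 -0. ] w 0.046 gf 49.998141535324976
d [16.45, -0.41, -14.34] w [0.001, 0.0, -0.003] rows 4.0
d [9.87, 0.41, 2.32] w [0.079, -0.781, -0.251] rows 5.0
```

>>> {"api": "play_rows", "payload": {
  "gripper": [1, 1, 1, 1, 1],
  "delta_pos": [
    [4.1, -0.1, -3.6],
    [8.2, -0.2, -7.2],
    [12.3, -0.3, -10.8],
    [16.4, -0.4, -14.3],
    [16.4, -0.4, -14.3]
  ],
  "turn": [
    [0, 0, 0],
    [0, 0, 0],
    [0, 0, 0],
    [0, 0, 0],
    [0, 0, 0]
  ]
}}

```text
time: 13.7
position: [0.4436, -0.0284, 0.2273]
tool_rot: [0.744, 0.575, 0.271, -0.206]
ft_force: [-0.8, -0.9, -3.2]
grip_width: 0.0456
grip_force: 50.0
```

>>> {"api": "play_rows", "payload": {
  "gripper": [1, 1, 1, 1, 1, 1, 1],
  "delta_pos": [
    [9.9, 0.4, 2.3],
    [9.9, 0.4, 2.3],
    [9.9, 0.4, 2.3],
    [9.9, 0.4, 2.3],
    [9.9, 0.4, 2.3],
    [9.9, 0.4, 2.3],
    [9.9, 0.4, 2.3]
  ],
  "turn": [
    [0.079, -0.78, -0.251],
    [0.079, -0.78, -0.251],
    [0.079, -0.78, -0.251],
    [0.079, -0.78, -0.251],
    [0.079, -0.78, -0.251],
    [0.079, -0.78, -0.251],
    [0.079, -0.78, -0.251]
  ]
}}

```text
time: 14.58
position: [0.4693, 0.0581, 0.2696]
tool_rot: [0.707, 0.706, -0.032, 0.029]
ft_force: [-0.5, -0.5, -2.9]
grip_width: 0.0455
grip_force: 50.0
```

```bash
python3 - <<'E'
from h import *
state()
ap=-np.array([np.cos(np.radians(99)),np.sin(np.radians(99)),0]) # closed-end azimuth before pitching, in final yaw
P1=np.array([.526,.2135,.110])-.0014*ap+[0,0,.0079]; print(P1)
s=go(P1+[0,0,.06],9,-50)
E
```

```text
t 14.57 grasp [0.4694 0.0597 0.2885] y az -0.2 tilt 4.9 q [-0.06  0.27  1.73 -0.09  1.14 -0.02] F [-0.5 -0.5 -2.9] w 0.0455 gf 49.997460739687085
[0.52578099 0.21488276 0.1179    ]
d [15.1, 5.88, 9.11] w [-0.079, -0.786, -0.144] rows 5.0
```

>>> {"api": "play_rows", "payload": {
  "gripper": [1, 1, 1, 1, 1, 1, 1, 1],
  "delta_pos": [
    [15.1, 5.9, 9.1],
    [15.1, 5.9, 9.1],
    [15.1, 5.9, 9.1],
    [15.1, 5.9, 9.1],
    [15.1, 5.9, 9.1],
    [15.1, 5.9, 9.1],
    [15.1, 5.9, 9.1],
    [15.1, 5.9, 9.1]
  ],
  "turn": [
    [-0.079, -0.786, -0.144],
    [-0.079, -0.786, -0.144],
    [-0.079, -0.786, -0.144],
    [-0.079, -0.786, -0.144],
    [-0.079, -0.786, -0.144],
    [-0.079, -0.786, -0.144],
    [-0.079, -0.786, -0.144],
    [-0.079, -0.786, -0.144]
  ]
}}

```text
time: 15.58
position: [0.53, 0.1998, 0.1681]
tool_rot: [0.59, 0.688, -0.273, 0.322]
ft_force: [-0.0, 0.3, -2.6]
grip_width: 0.0461
grip_force: 50.0
```

```bash
python3 - <<'E'
from h import *
state()
o=robot.get_obs(); g=o['position']-.019*Ro.from_quat(o['tool_rot']).as_matrix()[:,2]
ap=-np.array([np.cos(np.radians(99)),np.sin(np.radians(99)),0])
P=capcorners(g+.0014*ap-[0,0,.0079],9)
c=cam('scene'); w=cam('wrist')
cv2.imwrite('pics/m6.png',np.hstack([overlay(c,P,50),overlay(w,P,120)]))
s=go([.5258,.2149,.132],9,-50); s=go([.5258,.2149,.1175],9,-50,s)
E
```

```text
t 15.57 grasp [0.5276 0.2142 0.1803] y az 8.9 tilt 50.0 q [ 0.55  0.77  1.47 -0.8   1.4   0.75] F [-0.   0.3 -2.6] w 0.0461 gf 49.99750360264443
d [3.75, -0.18, 3.05] w [0.002, 0.001, -0.004] rows 1.0
d [1.11, 0.0, 0.93] w [0.0, 0.0, 0.0] rows 1.0
```

View pics/m6.png

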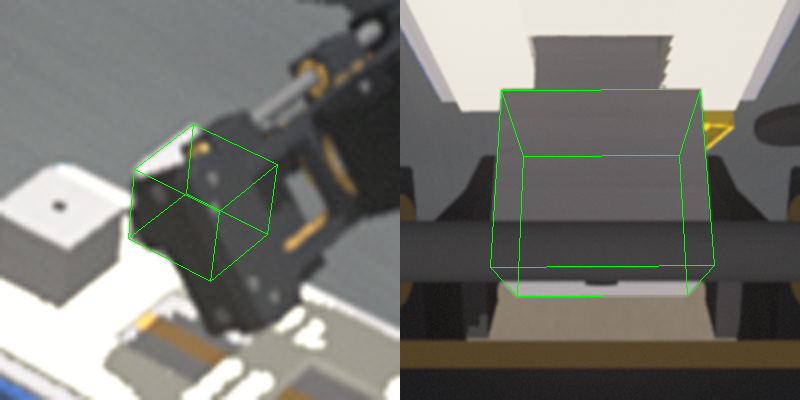

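The wrist view is upside down here (camera under the tilted hand). The grey area is the cap's +y side, and the spot at (600,283) lies on the foreshortened top face, right on the predicted outline. So the cap is held correctly, and I'll descend.

>>> {"api": "play_rows", "payload": {
  "gripper": [1, 1, 1, 1],
  "delta_pos": [
    [1.9, -0.18, 1.5],
    [3.75, -0.18, 3.05],
    [3.75, -0.18, 3.05],
    [3.75, -0.18, 3.05]
  ],
  "turn": [
    [0, 0, 0],
    [0, 0, 0],
    [0, 0, 0],
    [0, 0, 0]
  ]
}}

```text
time: 16.18
position: [0.5275, 0.2011, 0.1183]
tool_rot: [0.588, 0.689, -0.275, 0.323]
ft_force: [1.0, 0.1, -2.2]
grip_width: 0.0458
grip_force: 50.0
```

```bash
python3 - <<'E'
from h import *
state(); s=go([.5258,.2149,.1175],9,-50)
E
```

```text
t 16.18 grasp [0.5252 0.2155 0.1304] y az 9.1 tilt 50.2 q [ 0.55  0.84  1.49 -0.82  1.34  0.81] F [ 1.   0.1 -2.2] w 0.0458 gf 49.99745190725662
d [0.95, 0.05, 0.88] w [0.002, 0.003, -0.0] rows 1.0
```

>>> {"api": "play_rows", "payload": {
  "gripper": [1, 1, 1, 1, 1, 1, 1, 1],
  "delta_pos": [
    [0.2, 0.05, 0.17],
    [0.4, 0.05, 0.35],
    [0.5, 0.05, 0.44],
    [0.6, 0.05, 0.54],
    [0.7, 0.05, 0.64],
    [0.8, 0.05, 0.74],
    [0.95, 0.05, 0.88],
    [0.95, 0.05, 0.88]
  ],
  "turn": [
    [0, 0, 0],
    [0, 0, 0],
    [0, 0, 0],
    [0, 0, 0],
    [0, 0, 0],
    [0, 0, 0],
    [0, 0, 0],
    [0, 0, 0]
  ]
}}

```text
time: 17.18
position: [0.528, 0.2005, 0.1055]
tool_rot: [0.588, 0.689, -0.274, 0.323]
ft_force: [-0.6, -1.5, -2.5]
grip_width: 0.0456
grip_force: 50.0
```

>>> {"api": "play_rows", "payload": {
  "gripper": [1, 1, 1],
  "delta_pos": [
    [0.1, 0, 0.07],
    [0.15, 0, 0.13],
    [0.15, 0, 0.13]
  ],
  "turn": [
    [0, 0, 0],
    [0, 0, 0],
    [0, 0, 0]
  ]
}}

```text
time: 17.55
position: [0.5281, 0.2005, 0.1046]
tool_rot: [0.588, 0.689, -0.274, 0.323]
ft_force: [-2.0, -0.4, 2.7]
grip_width: 0.0461
grip_force: 50.0
```

```bash
python3 - <<'E'
from h import *
state()
E
```

```text
t 17.55 grasp [0.5258 0.2149 0.1168] y az 9.0 tilt 50.2 q [ 0.55  0.86  1.49 -0.82  1.33  0.83] F [-2.  -0.4  2.7] w 0.0461 gf 49.999398740474135
```

Contact came at the expected height. Release and retreat (world up here is tool −x, −z).

>>> {"api": "play_rows", "payload": {
  "gripper": [0.2, -0.2, -0.3, -0.3, -0.3, -0.3, -0.3],
  "delta_pos": [
    [0, 0, 0],
    [0, 0, 0],
    [0, 0, 0],
    [0, 0, -2],
    [0, 0, -6],
    [-7.5, 0, -12],
    [-7.5, 0, -12]
  ],
  "turn": [
    [0, 0, 0],
    [0, 0, 0],
    [0, 0, 0],
    [0, 0, 0],
    [0, 0, 0],
    [0, 0, 0],
    [0, 0, 0]
  ]
}}

```text
time: 18.42
position: [0.5216, 0.246, 0.2421]
tool_rot: [0.589, 0.689, -0.271, 0.324]
ft_force: [-0.0, -0.0, -0.2]
grip_width: 0.0568
grip_force: 0.0
```

```bash
python3 - <<'E'
from h import *
state()
y=np.array([-np.sin(np.radians(9)),np.cos(np.radians(9)),0])
K=np.array([.526,.2135,.112])+.18*y; print(K)
s=go(K+[0,0,.1],99,0); s2=go(K+[0,0,.1],-81,0)
E
```

```text
t 18.43 grasp [0.5192 0.2604 0.2543] y az 9.2 tilt 50.0 q [ 0.61  0.7   1.36 -0.76  1.56  0.66] F [-0.  -0.  -0.2] w 0.0568 gf 0.0
[0.4978418 0.3912839 0.112    ]
d [13.22, -0.08, -8.11] w [-0.675, 0.688, -1.462] rows 10.0
d [13.22, -0.08, -8.11] w [0.687, 0.675, 1.461] rows 10.0
```

>>> {"api": "play_rows", "payload": {
  "gripper": [-0.4, -0.4, -0.4, -0.4, -0.4, -0.4, -0.4, -0.4, -0.4, -0.4, -0.4, -0.4],
  "delta_pos": [
    [3, 0, -6],
    [6, 0, -8.1],
    [13.2, -0.1, -8.1],
    [13.2, -0.1, -8.1],
    [13.2, -0.1, -8.1],
    [13.2, -0.1, -8.1],
    [13.2, -0.1, -8.1],
    [13.2, -0.1, -8.1],
    [13.2, -0.1, -8.1],
    [13.2, -0.1, -8.1],
    [13.2, -0.1, -8.1],
    [13.2, -0.1, -8.1]
  ],
  "turn": [
    [-0.675, 0.688, -1.462],
    [-0.675, 0.688, -1.462],
    [-0.675, 0.688, -1.462],
    [-0.675, 0.688, -1.462],
    [-0.675, 0.688, -1.462],
    [-0.675, 0.688, -1.462],
    [-0.675, 0.688, -1.462],
    [-0.675, 0.688, -1.462],
    [-0.675, 0.688, -1.462],
    [-0.675, 0.688, -1.462],
    [-0.675, 0.688, -1.462],
    [-0.675, 0.688, -1.462]
  ]
}}

```text
time: 19.92
position: [0.4966, 0.3894, 0.1895]
tool_rot: [-0.078, 0.997, -0.001, -0.002]
ft_force: [0.4, -0.3, -0.0]
grip_width: 0.0612
grip_force: 0.0
```

```bash
python3 - <<'E'
from h import *
state(); s=cam('scene'); w=cam('wrist')
im=overlay(s,capcorners(np.array([.526,.2135,.11]),9),50)
cv2.imwrite('pics/m7.png',np.hstack([im,cv2.resize(w['color'][:,:,::-1],(400,400))]))
hsv=cv2.cvtColor(w['color'],cv2.COLOR_RGB2HSV); quad(w,cv2.inRange(hsv,(0,150,80),(8,255,255))|cv2.inRange(hsv,(172,150,80),(180,255,255)),.124,100)
s=go([.4973,.3908,.15],99,0); s=go([.4973,.3908,.123],99,0,s)
E
```

```text
t 19.93 grasp [0.4967 0.3895 0.2085] y az 98.9 tilt -0.3 q [ 0.49  0.57  1.45 -0.    1.13 -1.24] F [ 0.4 -0.3 -0. ] w 0.0612 gf 0.0
px 316 257 centre mm 495.5 389.8 size 47.9 12.3 ang 9.3
d [-0.14, 0.13, 5.83] w [-0.002, -0.005, -0.001] rows 1.0
d [0.0, 0.0, 2.7] w [0.0, 0.0, 0.0] rows 1.0
```

View pics/m7.png

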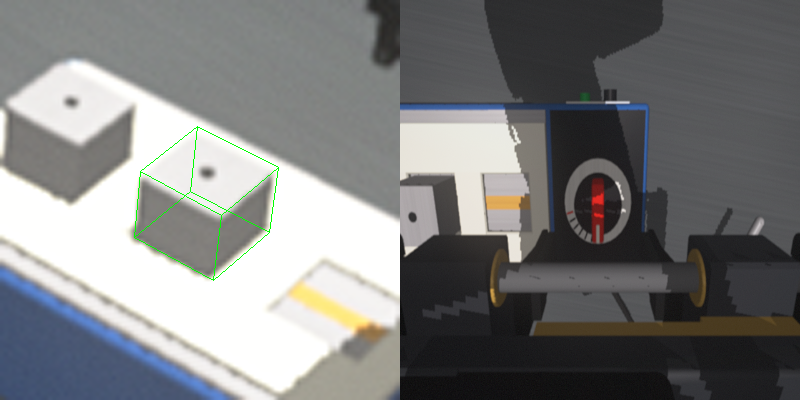

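Both caps sit flat in pockets 0 and 1 and the knob is at zero. Gripping the bar now.

>>> {"api": "play_rows", "payload": {
  "gripper": [-0.4, -0.4, -0.4, -0.4, -0.4],
  "delta_pos": [
    [0, 0.1, 3],
    [0, 0.1, 5.8],
    [0, 0.1, 7.2],
    [0, 0.1, 8.5],
    [0, 0.1, 8.5]
  ],
  "turn": [
    [0, 0, 0],
    [0, 0, 0],
    [0, 0, 0],
    [0, 0, 0],
    [0, 0, 0]
  ]
}}

```text
time: 20.65
position: [0.496, 0.3895, 0.1034]
tool_rot: [-0.078, 0.997, -0.001, -0.003]
ft_force: [0.2, -0.1, -0.4]
grip_width: 0.0612
grip_force: 0.0
```

>>> {"api": "play_rows", "payload": {
  "gripper": [0.3, 0.6, 1, 1, 1],
  "delta_pos": [
    [0, 0, 0],
    [0, 0, 0],
    [0, 0, 0],
    [0, 0, 0],
    [0, 0, 0]
  ],
  "turn": [
    [0, 0, 0],
    [0, 0, 0],
    [0, 0, 0],
    [0, 0, 0],
    [0, 0, 0]
  ],
  "squeeze": 40
}}

```text
time: 21.28
position: [0.4965, 0.3896, 0.1042]
tool_rot: [-0.077, 0.997, -0.001, -0.002]
ft_force: [-0.3, 0.1, 0.3]
grip_width: 0.0188
grip_force: 0.0
```

Fingers are still closing. I'll wait a little, then wind at about 0.4 rad/s.

>>> {"api": "play_rows", "payload": {
  "gripper": [1, 1, 1],
  "delta_pos": [
    [0, 0, 0],
    [0, 0, 0],
    [0, 0, 0]
  ],
  "turn": [
    [0, 0, 0],
    [0, 0, 0],
    [0, 0, 0]
  ]
}}

```text
time: 21.65
position: [0.4965, 0.3892, 0.1042]
tool_rot: [-0.078, 0.997, -0.001, -0.003]
ft_force: [0.2, -2.5, 1.0]
grip_width: 0.0117
grip_force: 40.0
```

>>> {"api": "play_rows", "payload": {
  "gripper": [1, 1, 1, 1, 1, 1, 1, 1, 1, 1, 1, 1],
  "delta_pos": [
    [0, 0, 0],
    [0, 0, 0],
    [0, 0, 0],
    [0, 0, 0],
    [0, 0, 0],
    [0, 0, 0],
    [0, 0, 0],
    [0, 0, 0],
    [0, 0, 0],
    [0, 0, 0],
    [0, 0, 0],
    [0, 0, 0]
  ],
  "turn": [
    [0, 0, 0.05],
    [0, 0, 0.1],
    [0, 0, 0.15],
    [0, 0, 0.2],
    [0, 0, 0.25],
    [0, 0, 0.3],
    [0, 0, 0.35],
    [0, 0, 0.4],
    [0, 0, 0.45],
    [0, 0, 0.5],
    [0, 0, 0.55],
    [0, 0, 0.6]
  ]
}}

```text
time: 23.15
position: [0.4967, 0.3903, 0.1042]
tool_rot: [0.221, 0.975, -0.001, -0.002]
ft_force: [-0.3, 0.7, -0.6]
grip_width: 0.0118
grip_force: 40.0
```

>>> {"api": "play_rows", "payload": {
  "gripper": [1, 1, 1, 1, 1, 1, 1, 1, 1, 1, 1],
  "delta_pos": [
    [0, 0, 0],
    [0, 0, 0],
    [0, 0, 0],
    [0, 0, 0],
    [0, 0, 0],
    [0, 0, 0],
    [0, 0, 0],
    [0, 0, 0],
    [0, 0, 0],
    [0, 0, 0],
    [0, 0, 0]
  ],
  "turn": [
    [0, 0, 0.05],
    [0, 0, 0.1],
    [0, 0, 0.15],
    [0, 0, 0.2],
    [0, 0, 0.25],
    [0, 0, 0.3],
    [0, 0, 0.35],
    [0, 0, 0.4],
    [0, 0, 0.45],
    [0, 0, 0.5],
    [0, 0, 0.55]
  ]
}}

```text
time: 24.52
position: [0.4974, 0.3911, 0.1042]
tool_rot: [0.478, 0.878, -0.0, -0.001]
ft_force: [2.0, 1.8, -1.2]
grip_width: 0.0116
grip_force: 40.0
```

```bash
python3 - <<'E'
from h import *
state(); print(robot.get_obs()['moment'])
E
```

```text
t 24.52 grasp [0.4975 0.3911 0.1232] y az 32.9 tilt -0.1 q [ 0.49  0.68  1.51  0.    0.95 -0.09] F [ 2.   1.8 -1.2] w 0.0116 gf 40.01301884651184
[ 0.47634629 -0.19327266  0.13937629]
```

>>> {"api": "play_rows", "payload": {
  "gripper": [1, 1, 1, 1, 1, 1, 1],
  "delta_pos": [
    [0, 0, 0],
    [0, 0, 0],
    [0, 0, 0],
    [0, 0, 0],
    [0, 0, 0],
    [0, 0, 0],
    [0, 0, 0]
  ],
  "turn": [
    [0, 0, 0.05],
    [0, 0, 0.1],
    [0, 0, 0.15],
    [0, 0, 0.18],
    [0, 0, 0.21],
    [0, 0, 0.23],
    [0, 0, 0.23]
  ]
}}

```text
time: 25.4
position: [0.4976, 0.3911, 0.1042]
tool_rot: [0.574, 0.819, -0.0, -0.0]
ft_force: [3.0, 5.7, -3.8]
grip_width: 0.0123
grip_force: 42.8
```

```bash
python3 - <<'E'
from h import *
state(); print(robot.get_obs()['moment'])
t=cam('top')
w=cam('wrist'); cv2.imwrite('pics/m8.png',cv2.resize(w['color'][:,:,::-1],(400,300)))
E
```

```text
t 25.4 grasp [0.4976 0.3911 0.1232] y az 20.0 tilt -0.0 q [0.49 0.68 1.51 0.   0.95 0.14] F [ 3.   5.7 -3.8] w 0.0123 gf 42.78780231485143
[ 0.89322658 -0.43581148  1.01997081]
```

View pics/m8.png

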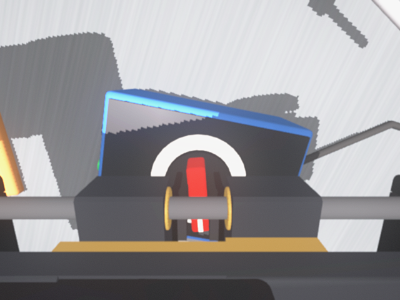

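The moment jumped to about 1 N m, so the knob is at its stop, with the bar still between the pads. Opening and lifting clear straight away.

>>> {"api": "play_rows", "payload": {
  "gripper": [-1, -1, -1, -1, -1, -1, -1],
  "delta_pos": [
    [0, 0, 0],
    [0, 0, 0],
    [0, 0, -1],
    [0, 0, -4],
    [0, 0, -8],
    [0, 0, -12],
    [0, 0, -14]
  ],
  "turn": [
    [0, 0, 0],
    [0, 0, 0],
    [0, 0, 0],
    [0, 0, 0],
    [0, 0, 0],
    [0, 0, 0],
    [0, 0, 0]
  ]
}}

```text
time: 26.38
position: [0.4979, 0.3901, 0.2477]
tool_rot: [0.575, 0.818, -0.001, -0.0]
ft_force: [0.2, 1.0, -0.4]
grip_width: 0.0743
grip_force: 0.0
```

```bash
cat >> h.py <<'E'
def knob(n='wrist'):
    w=cam(n); hsv=cv2.cvtColor(w['color'],cv2.COLOR_RGB2HSV)
    return quad(w,cv2.inRange(hsv,(0,150,80),(8,255,255))|cv2.inRange(hsv,(172,150,80),(180,255,255)),.124,60,4000)
E
python3 - <<'E'
from h import *
state(); knob(); knob('top'); knob('scene'); s=go([.50,.25,.25],9,0)
E
```

```text
t 26.38 grasp [0.4979 0.3901 0.2667] y az 19.8 tilt 0.0 q [ 0.49  0.51  1.38 -0.    1.25  0.14] F [ 0.2  1.  -0.4] w 0.0743 gf 0.0
px 317 231 centre mm 497.0 392.2 size 12.4 47.4 ang 33.7
px 436 337 centre mm 297.4 -229.2 size 92.6 92.4 ang 16.1
px 476 318 centre mm 512.2 397.0 size 35.7 46.3 ang 35.5
px 325 175 centre mm 414.3 -108.7 size 101.5 94.5 ang 16.1
d [-13.25, -4.5, 1.5] w [-0.002, 0.001, 0.188] rows 3.0
```

The bar is at −65° (1.14 rad) 0.7 s after release, which fits a start at the 1.3 stop and a free run back. Waiting above it.

>>> {"api": "play_rows", "payload": {
  "gripper": [-1, -1, -1, -1, -1, -1, -1, -1, -1, -1, -1, -1],
  "delta_pos": [
    [0, 0, -2],
    [0, 0, -2],
    [0, 0, -2],
    [0, 0, -2],
    [0, 0, -2],
    [0, 0, -2],
    [0, 0, -2],
    [0, 0, -2],
    [0, 0, -2],
    [0, 0, -2],
    [0, 0, -2],
    [0, 0, -2]
  ],
  "turn": [
    [0, 0, 0],
    [0, 0, 0],
    [0, 0, 0],
    [0, 0, 0],
    [0, 0, 0],
    [0, 0, 0],
    [0, 0, 0],
    [0, 0, 0],
    [0, 0, 0],
    [0, 0, 0],
    [0, 0, 0],
    [0, 0, 0]
  ]
}}

```text
time: 28.02
position: [0.4972, 0.39, 0.2641]
tool_rot: [0.575, 0.818, -0.002, -0.001]
ft_force: [-0.2, -0.3, -0.2]
grip_width: 0.0873
grip_force: 0.0
```

>>> {"api": "play_rows", "payload": {
  "gripper": [-1, -1, -1, -1, -1, -1, -1, -1, -1, -1, -1, -1],
  "delta_pos": [
    [0, 0, 0],
    [0, 0, 0],
    [0, 0, 0],
    [0, 0, 0],
    [0, 0, 0],
    [0, 0, 0],
    [0, 0, 0],
    [0, 0, 0],
    [0, 0, 0],
    [0, 0, 0],
    [0, 0, 0],
    [0, 0, 0]
  ],
  "turn": [
    [0, 0, 0],
    [0, 0, 0],
    [0, 0, 0],
    [0, 0, 0],
    [0, 0, 0],
    [0, 0, 0],
    [0, 0, 0],
    [0, 0, 0],
    [0, 0, 0],
    [0, 0, 0],
    [0, 0, 0],
    [0, 0, 0]
  ]
}}

```text
time: 29.52
position: [0.4972, 0.39, 0.2641]
tool_rot: [0.575, 0.818, -0.002, -0.001]
ft_force: [-0.1, -0.5, -0.2]
grip_width: 0.0871
grip_force: 0.0
```

>>> {"api": "play_rows", "payload": {
  "gripper": [-1, -1, -1, -1, -1, -1, -1, -1, -1, -1, -1, -1],
  "delta_pos": [
    [0, 0, 0],
    [0, 0, 0],
    [0, 0, 0],
    [0, 0, 0],
    [0, 0, 0],
    [0, 0, 0],
    [0, 0, 0],
    [0, 0, 0],
    [0, 0, 0],
    [0, 0, 0],
    [0, 0, 0],
    [0, 0, 0]
  ],
  "turn": [
    [0, 0, 0],
    [0, 0, 0],
    [0, 0, 0],
    [0, 0, 0],
    [0, 0, 0],
    [0, 0, 0],
    [0, 0, 0],
    [0, 0, 0],
    [0, 0, 0],
    [0, 0, 0],
    [0, 0, 0],
    [0, 0, 0]
  ]
}}

```text
time: 31.02
position: [0.4972, 0.39, 0.2641]
tool_rot: [0.575, 0.818, -0.002, -0.001]
ft_force: [0.2, 0.2, 0.7]
grip_width: 0.0871
grip_force: 0.0
```

>>> {"api": "play_rows", "payload": {
  "gripper": [-1, -1, -1, -1, -1, -1, -1, -1, -1, -1, -1, -1],
  "delta_pos": [
    [0, 0, 0],
    [0, 0, 0],
    [0, 0, 0],
    [0, 0, 0],
    [0, 0, 0],
    [0, 0, 0],
    [0, 0, 0],
    [0, 0, 0],
    [0, 0, 0],
    [0, 0, 0],
    [0, 0, 0],
    [0, 0, 0]
  ],
  "turn": [
    [0, 0, 0],
    [0, 0, 0],
    [0, 0, 0],
    [0, 0, 0],
    [0, 0, 0],
    [0, 0, 0],
    [0, 0, 0],
    [0, 0, 0],
    [0, 0, 0],
    [0, 0, 0],
    [0, 0, 0],
    [0, 0, 0]
  ]
}}

```text
time: 32.52
position: [0.4972, 0.39, 0.2641]
tool_rot: [0.575, 0.818, -0.002, -0.001]
ft_force: [-0.8, 0.7, 0.3]
grip_width: 0.087
grip_force: 0.0
```

>>> {"api": "play_rows", "payload": {
  "gripper": [-1, -1, -1, -1, -1, -1, -1, -1, -1, -1, -1, -1],
  "delta_pos": [
    [0, 0, 0],
    [0, 0, 0],
    [0, 0, 0],
    [0, 0, 0],
    [0, 0, 0],
    [0, 0, 0],
    [0, 0, 0],
    [0, 0, 0],
    [0, 0, 0],
    [0, 0, 0],
    [0, 0, 0],
    [0, 0, 0]
  ],
  "turn": [
    [0, 0, 0],
    [0, 0, 0],
    [0, 0, 0],
    [0, 0, 0],
    [0, 0, 0],
    [0, 0, 0],
    [0, 0, 0],
    [0, 0, 0],
    [0, 0, 0],
    [0, 0, 0],
    [0, 0, 0],
    [0, 0, 0]
  ]
}}

```text
time: 34.02
position: [0.4972, 0.39, 0.2641]
tool_rot: [0.575, 0.818, -0.002, -0.001]
ft_force: [0.1, 1.2, 0.7]
grip_width: 0.0873
grip_force: 0.0
```

>>> {"api": "play_rows", "payload": {
  "gripper": [-1, -1, -1, -1, -1, -1, -1, -1, -1, -1, -1, -1],
  "delta_pos": [
    [0, 0, 0],
    [0, 0, 0],
    [0, 0, 0],
    [0, 0, 0],
    [0, 0, 0],
    [0, 0, 0],
    [0, 0, 0],
    [0, 0, 0],
    [0, 0, 0],
    [0, 0, 0],
    [0, 0, 0],
    [0, 0, 0]
  ],
  "turn": [
    [0, 0, 0],
    [0, 0, 0],
    [0, 0, 0],
    [0, 0, 0],
    [0, 0, 0],
    [0, 0, 0],
    [0, 0, 0],
    [0, 0, 0],
    [0, 0, 0],
    [0, 0, 0],
    [0, 0, 0],
    [0, 0, 0]
  ]
}}

```text
time: 35.52
position: [0.4972, 0.39, 0.2641]
tool_rot: [0.575, 0.818, -0.002, -0.001]
ft_force: [-0.2, 0.3, 0.3]
grip_width: 0.0871
grip_force: 0.0
```

>>> {"api": "play_rows", "payload": {
  "gripper": [-1, -1, -1, -1, -1, -1, -1, -1, -1, -1, -1, -1],
  "delta_pos": [
    [0, 0, 0],
    [0, 0, 0],
    [0, 0, 0],
    [0, 0, 0],
    [0, 0, 0],
    [0, 0, 0],
    [0, 0, 0],
    [0, 0, 0],
    [0, 0, 0],
    [0, 0, 0],
    [0, 0, 0],
    [0, 0, 0]
  ],
  "turn": [
    [0, 0, 0],
    [0, 0, 0],
    [0, 0, 0],
    [0, 0, 0],
    [0, 0, 0],
    [0, 0, 0],
    [0, 0, 0],
    [0, 0, 0],
    [0, 0, 0],
    [0, 0, 0],
    [0, 0, 0],
    [0, 0, 0]
  ]
}}

```text
time: 37.02
position: [0.4972, 0.39, 0.2641]
tool_rot: [0.575, 0.818, -0.002, -0.001]
ft_force: [0.4, 1.0, 0.6]
grip_width: 0.0867
grip_force: 0.0
```

```bash
python3 - <<'E'
from h import *
state(); knob()
s=cam('scene'); cv2.imwrite('pics/m9.png',s['color'][150:450,120:560,::-1])
E
```

```text
t 37.02 grasp [0.4973 0.3901 0.2831] y az 19.8 tilt 0.0 q [0.49 0.5  1.36 0.   1.29 0.14] F [0.4 1.  0.6] w 0.0867 gf 0.0
px 321 225 centre mm 497.4 392.9 size 44.3 15.3 ang 9.1
```

The knob is back at 9° (zero). Moving above cap B, letting another second pass.

```bash
python3 - <<'E'
from h import *
s=go([.522,.21,.28],9,0)
E
```

```text
d [-17.77, -3.77, 0.34] w [-0.005, 0.001, 0.189] rows 3.0
```

>>> {"api": "play_rows", "payload": {
  "gripper": [-1, -1, -1, -1, -1, -1, -1, -1, -1, -1, -1, -1],
  "delta_pos": [
    [0, 0, 0],
    [0, 0, 0],
    [0, 0, 0],
    [0, 0, 0],
    [-5, -1, 0.3],
    [-10, -2, 0.3],
    [-15, -3, 0.3],
    [-17.8, -3.8, 0.3],
    [-17.8, -3.8, 0.3],
    [-17.8, -3.8, 0.3],
    [-17.8, -3.8, 0.3],
    [-17.8, -3.8, 0.3]
  ],
  "turn": [
    [0, 0, 0],
    [0, 0, 0],
    [0, 0, 0],
    [0, 0, 0],
    [0, 0, 0.189],
    [0, 0, 0.189],
    [0, 0, 0.189],
    [0, 0, 0.189],
    [0, 0, 0.189],
    [0, 0, 0.189],
    [0, 0, 0.189],
    [0, 0, 0.189]
  ]
}}

```text
time: 38.62
position: [0.5216, 0.2106, 0.2614]
tool_rot: [0.649, 0.761, -0.002, -0.001]
ft_force: [-0.2, -0.1, -0.3]
grip_width: 0.0872
grip_force: 0.0
```

```bash
python3 - <<'E'
from h import *
state(); knob('scene'); w=cam('wrist'); s=cam('scene')
cv2.imwrite('pics/m10.png',np.hstack([cv2.resize(w['color'][:,:,::-1],(400,300)),cv2.resize(s['color'][180:480,160:560,::-1],(400,300))]))
s=go([.526,.2135,.16],9,0); s=go([.526,.2135,.12],9,0,s)
E
```

```text
t 38.62 grasp [0.5217 0.2107 0.2804] y az 9.1 tilt 0.1 q [ 0.19  0.4   1.54 -0.    1.2   0.03] F [-0.2 -0.1 -0.3] w 0.0872 gf 0.0
px 476 317 centre mm 510.7 395.1 size 67.3 19.3 ang 10.0
px 325 175 centre mm 414.1 -108.7 size 101.5 94.9 ang 16.6
d [0.28, 0.54, 12.04] w [-0.005, 0.002, 0.001] rows 2.0
d [0.0, 0.0, 4.0] w [0.0, 0.0, 0.0] rows 1.0
```

View pics/m10.png

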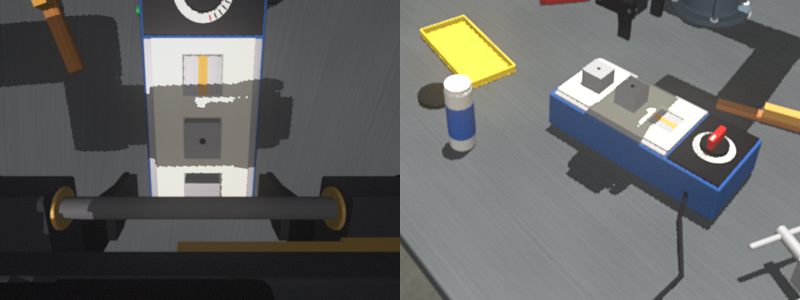

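Knob at zero and both caps still in their pockets. Picking cap B straight down.

>>> {"api": "play_rows", "payload": {
  "gripper": [-1, -1, -1, -1, -1, -1],
  "delta_pos": [
    [0.3, 0.55, 6],
    [0.3, 0.55, 12],
    [0.3, 0.55, 14],
    [0.3, 0.55, 16],
    [0.3, 0.55, 16],
    [0.3, 0.55, 16]
  ],
  "turn": [
    [0, 0, 0],
    [0, 0, 0],
    [0, 0, 0],
    [0, 0, 0],
    [0, 0, 0],
    [0, 0, 0]
  ]
}}

```text
time: 39.52
position: [0.5266, 0.2133, 0.1021]
tool_rot: [0.649, 0.76, -0.002, -0.001]
ft_force: [0.4, 0.4, 0.3]
grip_width: 0.087
grip_force: 0.0
```

>>> {"api": "play_rows", "payload": {
  "gripper": [0.3, 0.6, 1, 1, 1, 1],
  "delta_pos": [
    [0, 0, 0],
    [0, 0, 0],
    [0, 0, 0],
    [0, 0, 0],
    [0, 0, 0],
    [0, 0, 0]
  ],
  "turn": [
    [0, 0, 0],
    [0, 0, 0],
    [0, 0, 0],
    [0, 0, 0],
    [0, 0, 0],
    [0, 0, 0]
  ],
  "squeeze": 45
}}

```text
time: 40.28
position: [0.526, 0.213, 0.1015]
tool_rot: [0.65, 0.76, -0.002, -0.001]
ft_force: [0.5, 0.4, 0.2]
grip_width: 0.0456
grip_force: 45.0
```

```bash
python3 - <<'E'
from h import *
state()
t=cv2.imread('pics/top0.png');c=cam('top');hsv=cv2.cvtColor(t,cv2.COLOR_BGR2HSV)
quad(c,cv2.inRange(hsv,(22,150,120),(35,255,255)),.02,500)
# tray: yaw = short side azimuth ~ -5.6
T=np.array([.6175,-.2168,0]); y=np.array([np.sin(np.radians(5.6)),np.cos(np.radians(5.6)),0])
B=T+.055*y; A=T-.055*y; print(B,A)
s=go([.526,.2135,.24],9,0); s=go([B[0],B[1],.24],-5.6,0,s); s=go([B[0],B[1],.06],-5.6,0,s)
E
```

```text
t 40.27 grasp [0.5261 0.2131 0.1205] y az 9.0 tilt 0.1 q [ 0.19  0.62  1.68 -0.    0.85  0.03] F [0.5 0.4 0.2] w 0.0456 gf 44.98570344876498
px 414 198 centre mm 617.5 -216.7 size 247.6 119.9 ang 84.5
[ 0.62286706 -0.16206249  0.        ] [ 0.61213294 -0.27153751  0.        ]
d [0.02, -0.06, -11.95] w [-0.005, 0.002, -0.0] rows 2.0
d [-38.61, 3.69, 0.0] w [0.0, 0.0, 0.255] rows 7.0
d [0.0, 0.0, 18.0] w [0.0, 0.0, 0.0] rows 3.0
```

>>> {"api": "play_rows", "payload": {
  "gripper": [1, 1, 1, 1, 1],
  "delta_pos": [
    [0, 0, -2],
    [0, 0, -6],
    [0, 0, -12],
    [0, 0, -12],
    [0, 0, -12]
  ],
  "turn": [
    [0, 0, 0],
    [0, 0, 0],
    [0, 0, 0],
    [0, 0, 0],
    [0, 0, 0]
  ]
}}

```text
time: 40.95
position: [0.5254, 0.2131, 0.2206]
tool_rot: [0.65, 0.76, -0.003, -0.002]
ft_force: [-0.3, 0.5, -2.6]
grip_width: 0.0458
grip_force: 45.0
```

>>> {"api": "play_rows", "payload": {
  "gripper": [1, 1, 1, 1, 1, 1, 1, 1, 1, 1],
  "delta_pos": [
    [-38.6, 3.7, 0],
    [-38.6, 3.7, 0],
    [-38.6, 3.7, 0],
    [-38.6, 3.7, 0],
    [-38.6, 3.7, 0],
    [-38.6, 3.7, 0],
    [-38.6, 3.7, 0],
    [-38.6, 3.7, 0],
    [-38.6, 3.7, 0],
    [-38.6, 3.7, 0]
  ],
  "turn": [
    [0, 0, 0.255],
    [0, 0, 0.255],
    [0, 0, 0.255],
    [0, 0, 0.255],
    [0, 0, 0.255],
    [0, 0, 0.255],
    [0, 0, 0.255],
    [0, 0, 0.255],
    [0, 0, 0.255],
    [0, 0, 0.255]
  ]
}}

```text
time: 42.2
position: [0.6229, -0.16, 0.2216]
tool_rot: [0.74, 0.672, -0.003, -0.001]
ft_force: [0.1, 0.1, -2.3]
grip_width: 0.0458
grip_force: 45.0
```

```bash
python3 - <<'E'
from h import *
state(); s=go([.6229,-.1621,.06],-5.6,0); s=go([.6229,-.1621,.034],-5.6,0,s)
E
```

```text
t 42.2 grasp [ 0.623  -0.16    0.2406] y az -5.5 tilt 0.1 q [-0.42  0.56  1.38 -0.    1.21 -0.33] F [ 0.1  0.1 -2.3] w 0.0458 gf 44.981488469056785
d [-0.16, 0.12, 18.06] w [-0.006, 0.002, 0.002] rows 3.0
d [0.0, 0.0, 2.6] w [0.0, 0.0, 0.0] rows 1.0
```

>>> {"api": "play_rows", "payload": {
  "gripper": [1, 1, 1, 1, 1, 1, 1, 1, 1, 1],
  "delta_pos": [
    [-0.2, 0, 6],
    [-0.2, 0, 12],
    [-0.2, 0, 18],
    [-0.2, 0, 18.8],
    [-0.2, 0, 19.4],
    [-0.2, 0, 19.8],
    [-0.2, 0, 20.2],
    [-0.2, 0, 20.4],
    [-0.2, 0, 20.6],
    [-0.2, 0, 20.6]
  ],
  "turn": [
    [0, 0, 0],
    [0, 0, 0],
    [0, 0, 0],
    [0, 0, 0],
    [0, 0, 0],
    [0, 0, 0],
    [0, 0, 0],
    [0, 0, 0],
    [0, 0, 0],
    [0, 0, 0]
  ]
}}

```text
time: 43.45
position: [0.6222, -0.1646, 0.0159]
tool_rot: [0.741, 0.672, -0.003, -0.001]
ft_force: [0.4, 0.6, -2.2]
grip_width: 0.0457
grip_force: 45.0
```

>>> {"api": "play_rows", "payload": {
  "gripper": [1, 1, 1],
  "delta_pos": [
    [0, 0, 0.1],
    [0, 0, 0.18],
    [0, 0, 0.18]
  ],
  "turn": [
    [0, 0, 0],
    [0, 0, 0],
    [0, 0, 0]
  ]
}}

```text
time: 43.82
position: [0.6223, -0.1647, 0.0145]
tool_rot: [0.741, 0.672, -0.003, -0.001]
ft_force: [-1.2, -0.4, 0.5]
grip_width: 0.0457
grip_force: 45.0
```

>>> {"api": "play_rows", "payload": {
  "gripper": [0.2, -0.2, -0.3, -0.3, -0.3, -0.3, -0.3, -0.3],
  "delta_pos": [
    [0, 0, 0],
    [0, 0, 0],
    [0, 0, 0],
    [0, 0, 0],
    [0, 0, -4],
    [0, 0, -10],
    [0, 0, -16],
    [0, 0, -20]
  ],
  "turn": [
    [0, 0, 0],
    [0, 0, 0],
    [0, 0, 0],
    [0, 0, 0],
    [0, 0, 0],
    [0, 0, 0],
    [0, 0, 0],
    [0, 0, 0]
  ]
}}

```text
time: 44.82
position: [0.6242, -0.1645, 0.2175]
tool_rot: [0.741, 0.672, -0.002, 0.001]
ft_force: [-0.0, 0.3, 0.6]
grip_width: 0.0565
grip_force: 0.0
```

```bash
python3 - <<'E'
from h import *
state(); w=cam('wrist'); s=cam('scene')
g=s['color']; cv2.imwrite('pics/m11.png',cv2.resize(g[170:320,160:460,::-1],(800,400),interpolation=cv2.INTER_CUBIC))
s=go([.5385,.1345,.22],9,0)
E
```

```text
t 44.83 grasp [ 0.6242 -0.1644  0.2365] y az -5.6 tilt 0.2 q [-0.43  0.56  1.38 -0.    1.2  -0.33] F [-0.   0.3  0.6] w 0.0565 gf 0.0
d [29.0, -11.71, 1.65] w [0.006, 0.008, -0.255] rows 6.0
```

View pics/m11.png

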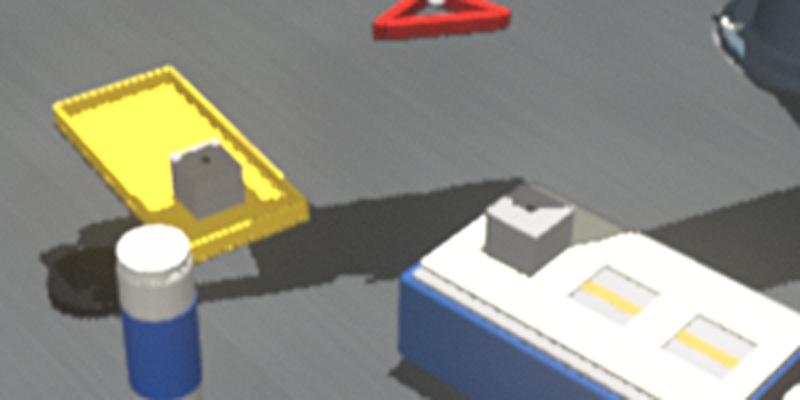

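Cap B stands on the tray floor; cap A is still in pocket 0. Now for cap A.

>>> {"api": "play_rows", "payload": {
  "gripper": [-1, -1, -1, -1, -1, -1, -1, -1],
  "delta_pos": [
    [29, -11.7, 1.6],
    [29, -11.7, 1.6],
    [29, -11.7, 1.6],
    [29, -11.7, 1.6],
    [29, -11.7, 1.6],
    [29, -11.7, 1.6],
    [29, -11.7, 1.6],
    [29, -11.7, 1.6]
  ],
  "turn": [
    [0, 0, -0.255],
    [0, 0, -0.255],
    [0, 0, -0.255],
    [0, 0, -0.255],
    [0, 0, -0.255],
    [0, 0, -0.255],
    [0, 0, -0.255],
    [0, 0, -0.255]
  ]
}}

```text
time: 45.92
position: [0.5358, 0.1345, 0.1975]
tool_rot: [0.65, 0.76, -0.003, -0.001]
ft_force: [-0.4, 0.1, 0.4]
grip_width: 0.087
grip_force: 0.0
```

```bash
python3 - <<'E'
from h import *
state(); s=go([.5385,.1345,.12],9,0)
E
```

```text
t 45.92 grasp [0.5359 0.1346 0.2165] y az 8.9 tilt 0.1 q [ 0.05  0.46  1.64 -0.    1.04 -0.11] F [-0.4  0.1  0.4] w 0.087 gf 0.0
d [-0.02, 0.32, 9.65] w [-0.005, 0.002, -0.002] rows 2.0
```

>>> {"api": "play_rows", "payload": {
  "gripper": [-1, -1, -1, -1, -1],
  "delta_pos": [
    [0, 0.3, 5],
    [0, 0.3, 7.5],
    [0, 0.3, 9.6],
    [0, 0.3, 9.6],
    [0, 0.3, 9.6]
  ],
  "turn": [
    [0, 0, 0],
    [0, 0, 0],
    [0, 0, 0],
    [0, 0, 0],
    [0, 0, 0]
  ]
}}

```text
time: 46.55
position: [0.5386, 0.1352, 0.1023]
tool_rot: [0.65, 0.76, -0.002, -0.0]
ft_force: [-0.2, -0.3, -0.5]
grip_width: 0.087
grip_force: 0.0
```

>>> {"api": "play_rows", "payload": {
  "gripper": [0.3, 0.6, 1, 1, 1, 1],
  "delta_pos": [
    [0, 0, 0],
    [0, 0, 0],
    [0, 0, 0],
    [0, 0, 0],
    [0, 0, 0],
    [0, 0, 0]
  ],
  "turn": [
    [0, 0, 0],
    [0, 0, 0],
    [0, 0, 0],
    [0, 0, 0],
    [0, 0, 0],
    [0, 0, 0]
  ],
  "squeeze": 45
}}

```text
time: 47.3
position: [0.5378, 0.1362, 0.1018]
tool_rot: [0.649, 0.76, -0.002, -0.001]
ft_force: [0.5, 0.4, 1.5]
grip_width: 0.0457
grip_force: 45.0
```

>>> {"api": "play_rows", "payload": {
  "gripper": [1, 1, 1, 1, 1],
  "delta_pos": [
    [0, 0, -2],
    [0, 0, -6],
    [0, 0, -12],
    [0, 0, -12],
    [0, 0, -12]
  ],
  "turn": [
    [0, 0, 0],
    [0, 0, 0],
    [0, 0, 0],
    [0, 0, 0],
    [0, 0, 0]
  ]
}}

```text
time: 47.92
position: [0.537, 0.1364, 0.2209]
tool_rot: [0.649, 0.76, -0.003, -0.002]
ft_force: [-0.4, -0.5, -3.2]
grip_width: 0.0457
grip_force: 45.0
```

```bash
python3 - <<'E'
from h import *
state(); s=go([.6121,-.2715,.24],-5.6,0)
E
```

```text
t 47.92 grasp [0.5371 0.1364 0.2399] y az 9.0 tilt 0.1 q [ 0.05  0.44  1.61 -0.    1.1  -0.11] F [-0.4 -0.5 -3.2] w 0.0457 gf 44.98204214964062
d [-41.46, 1.05, 0.05] w [-0.007, 0.003, 0.255] rows 7.0
```

>>> {"api": "play_rows", "payload": {
  "gripper": [1, 1, 1, 1, 1, 1, 1, 1, 1, 1],
  "delta_pos": [
    [-41.5, 1.05, 0],
    [-41.5, 1.05, 0],
    [-41.5, 1.05, 0],
    [-41.5, 1.05, 0],
    [-41.5, 1.05, 0],
    [-41.5, 1.05, 0],
    [-41.5, 1.05, 0],
    [-41.5, 1.05, 0],
    [-41.5, 1.05, 0],
    [-41.5, 1.05, 0]
  ],
  "turn": [
    [0, 0, 0.255],
    [0, 0, 0.255],
    [0, 0, 0.255],
    [0, 0, 0.255],
    [0, 0, 0.255],
    [0, 0, 0.255],
    [0, 0, 0.255],
    [0, 0, 0.255],
    [0, 0, 0.255],
    [0, 0, 0.255]
  ]
}}

```text
time: 49.18
position: [0.6127, -0.2699, 0.2212]
tool_rot: [0.74, 0.672, -0.003, -0.002]
ft_force: [0.5, 0.2, -1.8]
grip_width: 0.0457
grip_force: 45.0
```

```bash
python3 - <<'E'
from h import *
state(); s=go([.6121,-.2715,.035],-5.6,0)
E
```

```text
t 49.17 grasp [ 0.6128 -0.2699  0.2402] y az -5.5 tilt 0.1 q [-0.58  0.59  1.31 -0.    1.25 -0.48] F [ 0.5  0.2 -1.8] w 0.0457 gf 44.982093782164156
d [-0.14, 0.1, 20.52] w [-0.007, 0.001, 0.001] rows 4.0
```

>>> {"api": "play_rows", "payload": {
  "gripper": [1, 1, 1, 1, 1, 1, 1, 1, 1, 1],
  "delta_pos": [
    [-0.1, 0.05, 6],
    [-0.1, 0.05, 12],
    [-0.1, 0.05, 17.5],
    [-0.1, 0.05, 18.5],
    [-0.1, 0.05, 19.3],
    [-0.1, 0.05, 19.8],
    [-0.1, 0.05, 20.2],
    [-0.1, 0.05, 20.4],
    [-0.1, 0.05, 20.6],
    [-0.1, 0.05, 20.7]
  ],
  "turn": [
    [0, 0, 0],
    [0, 0, 0],
    [0, 0, 0],
    [0, 0, 0],
    [0, 0, 0],
    [0, 0, 0],
    [0, 0, 0],
    [0, 0, 0],
    [0, 0, 0],
    [0, 0, 0]
  ]
}}

```text
time: 50.42
position: [0.6128, -0.2735, 0.0156]
tool_rot: [0.741, 0.672, -0.003, -0.001]
ft_force: [0.5, 0.4, -2.7]
grip_width: 0.0458
grip_force: 45.0
```

>>> {"api": "play_rows", "payload": {
  "gripper": [1, 1, 1],
  "delta_pos": [
    [0, 0, 0.07],
    [0, 0, 0.13],
    [0, 0, 0.13]
  ],
  "turn": [
    [0, 0, 0],
    [0, 0, 0],
    [0, 0, 0]
  ]
}}

```text
time: 50.8
position: [0.6128, -0.2735, 0.0148]
tool_rot: [0.741, 0.672, -0.003, -0.001]
ft_force: [-1.7, 0.0, 4.3]
grip_width: 0.0455
grip_force: 45.0
```

>>> {"api": "play_rows", "payload": {
  "gripper": [0.2, -0.2, -0.3, -0.3, -0.3, -0.3, -0.3, -0.3, -0.3],
  "delta_pos": [
    [0, 0, 0],
    [0, 0, 0],
    [0, 0, 0],
    [0, 0, 0],
    [0, 0, -4],
    [0, 0, -10],
    [0, 0, -16],
    [15, 0, -22],
    [20, 0, -22]
  ],
  "turn": [
    [0, 0, 0],
    [0, 0, 0],
    [0, 0, 0],
    [0, 0, 0],
    [0, 0, 0],
    [0, 0, 0],
    [0, 0, 0],
    [0, 0, 0],
    [0, 0, 0]
  ]
}}

```text
time: 51.92
position: [0.6262, -0.1549, 0.2147]
tool_rot: [0.742, 0.671, -0.002, 0.001]
ft_force: [-0.0, -0.2, -0.6]
grip_width: 0.0564
grip_force: 0.0
```

>>> {"api": "play_rows", "payload": {
  "gripper": [-0.3, -0.3, -0.3, -0.3, -0.3],
  "delta_pos": [
    [5, -5, 0],
    [10, -10, 0],
    [10, -10, 0],
    [10, -10, 0],
    [10, -10, 0]
  ],
  "turn": [
    [0, 0, 0],
    [0, 0, 0],
    [0, 0, 0],
    [0, 0, 0],
    [0, 0, 0]
  ]
}}

```text
time: 52.55
position: [0.5375, -0.0471, 0.2131]
tool_rot: [0.741, 0.671, -0.002, 0.001]
ft_force: [0.4, 0.0, 0.8]
grip_width: 0.0564
grip_force: 0.0
```

```bash
python3 - <<'E'
from h import *
state(); s=cam('scene'); t=cam('top')
a=cv2.resize(s['color'][120:345,140:440,::-1],(400,300)); b=cv2.resize(t['color'][60:480,40:600,::-1],(400,300))
cv2.imwrite('pics/m12.png',np.hstack([a,b]))
E
```

```text
t 52.55 grasp [ 0.5375 -0.047   0.2321] y az -5.7 tilt 0.2 q [-0.29  0.43  1.66 -0.    1.06 -0.19] F [0.4 0.  0.8] w 0.0564 gf 0.0
```

View pics/m12.png

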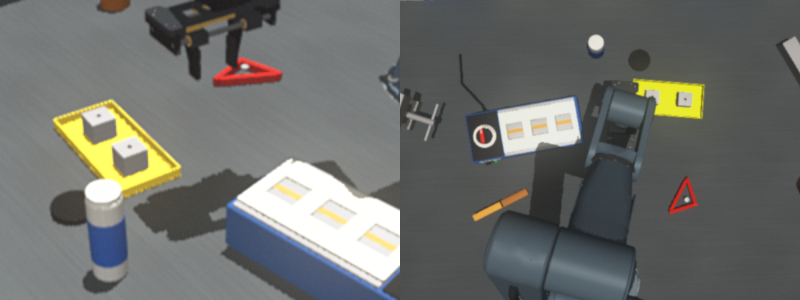

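Both caps stand spot up on the tray floor, the pockets are empty, the knob is at zero and the bystanders are where they were. No third cap is visible in any view.

```bash
python3 -c "
from rig import robot; print(robot.hand_in())"
```

```text
the job is handed in; nothing more can be done
None
```

The job is handed in (no verdict shown): both caps I found were seated in the demagnetiser, the timer was wound to its stop and ran back to zero, and they now stand rim down in the yellow tray, bystanders untouched.

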